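Bring leather-hard ware out of the damp box and chuck the caddy for trimming

TASK

Open the wooden damp box: lift the front end of its sliding lid (the end with the batten) over the stop lip, slide the lid forward out of its grooves and lay it flat, batten up, in the middle of the sheet of paper. Stand the straight-sided caddy from the box in the middle of the three-jaw trimming chuck, mouth down as it is, and then turn the chuck's ring by its pegs until all three jaws hold it tight. Stand every small cup from the box mouth down on the plywood ware board, well inside its edges, and leave the tools and pots around the bench where they are.

Things in the scene. Friction and masses are not known exactly. Their poses are not given: they have to be found in the camera images.
- box: the damp box, an open-topped wooden box fixed to the bench: 200 (its x) x 208 (y) x 115 mm high, inside 184 x 184, plaster floor 12 mm up. Origin: centre of the underside; z up; its front is at -x, towards the robot. Up to four pieces of ware stand inside, near (+-38, +-38) mm. The lid slides along x in grooves in the side walls, whose floor is 100 mm above the bench; the rails reach 115 mm, the rear wall 107.
- lip (a point): middle of the top of the stop lip: the top edge of the box's front wall (8 mm thick), 105 mm above the bench, which is 5 mm above the groove floor and so above the underside of the shut lid, whose front edge lies 2 mm behind it. Axes as the box's.
- rail (a point): front end, at its underside, of the wooden rail that covers the groove in the box's left (+y) side wall (the right one is alike). The rail runs from here (8 mm behind the box's middle) to the rear wall, 11 mm above the groove floor, so the 6 mm lid has 5 mm of play under it and its front end can rise at most 11 mm. In front of this point the groove is open above. Axes as the box's.
- lid: the sliding lid: a flat wooden board 180 (its x) x 192 (y) x 6 mm, 150 g, loose. Origin: centre of its underside; z up through its top. It starts shut, its front edge (-x) behind the stop lip. Lift that end about 8 mm (0.05 rad), tail down, and slide the lid towards the box's -x, tilting a little more (to 0.075 rad) on the way; after 82 mm its tail is out from under the rails and it lifts away.
- lid_grip (a point): middle of the batten by which the lid is held: a dark wooden bar across the lid, 14 mm thick along the lid's x, 80 mm long along its y, standing 6 to 28 mm above the lid's underside, centred 74 mm from the lid's middle towards its front (-x). This point is 17 mm above the underside; axes as the lid's.
- sheet: the sheet of paper lying on the bench, 230 x 230 mm, where the lid is to be laid. Origin: its middle, on the bench; z up. It and the ware board lie at the two sides, left and right, and may change places.
- caddy: the straight-sided caddy of leather-hard red clay, mouth down, one of the pieces in the box. Solid. From its underside up: straight wall 60 mm in diameter to height 50, a shoulder to 60, then a straight round stub of waste clay 38 mm in diameter to the flat top at 84 mm: take it by the stub. About 240 g. Origin: centre of the underside; z up along its axis.
- cup1: a small leather-hard red-clay tea cup standing mouth down in the box (2 or 3 alike; an absent one reads None). Solid. From its underside up: rim 64 mm in diameter, 8 mm high; a taper to 38 mm at height 52; then a straight round stub of waste clay 38 mm in diameter to the flat top at 82 mm: take it by the stub. 130 g. Origin: centre of its underside (the rim); z up along its axis.
- cup2: a small leather-hard red-clay tea cup standing mouth down in the box (2 or 3 alike; an absent one reads None). Solid. From its underside up: rim 64 mm in diameter, 8 mm high; a taper to 38 mm at height 52; then a straight round stub of waste clay 38 mm in diameter to the flat top at 82 mm: take it by the stub. 130 g. Origin: centre of its underside (the rim); z up along its axis.
- cup3: a small leather-hard red-clay tea cup standing mouth down in the box (2 or 3 alike; an absent one reads None). Solid. From its underside up: rim 64 mm in diameter, 8 mm high; a taper to 38 mm at height 52; then a straight round stub of waste clay 38 mm in diameter to the flat top at 82 mm: take it by the stub. 130 g. Origin: centre of its underside (the rim); z up along its axis.
- board: the plywood ware board for the cups, 220 x 220 x 10 mm, fixed to the bench. Origin: centre of its underside, on the bench; z up; its top is at 10 mm.
- chuck_top (a point): centre of the chuck's flat round top plate (154 mm in diameter, 62 mm above the bench), where the caddy is to stand. The chuck sits on a small bench turntable with a locked head; z up. The chuck and the box may change places.
- ring (a joint): angle of the chuck's ring, 0 to 1.2 rad, at first 0 to 0.2. Turned anticlockwise seen from above it grows and all three jaws move in together, 20 mm per rad: faces 48 mm from the centre at 0, on the caddy (radius 30 mm) at about 0.9, where it stops hard. It is stiff (0.35 N m, 4 N at a peg) and stays where left: turned until it stops with 10 to 18 N at a peg, the jaws stay tight.
- peg1 (a point): middle of one of three alike upright round pegs on the chuck's ring, for turning it: 16 mm in diameter, from the ring's top (58 mm above the bench) to 100 mm, 94 mm from the chuck's axis, 120 degrees apart. This point is 85 mm above the bench and moves with the ring.
- peg2 (a point): middle of one of three alike upright round pegs on the chuck's ring, for turning it: 16 mm in diameter, from the ring's top (58 mm above the bench) to 100 mm, 94 mm from the chuck's axis, 120 degrees apart. This point is 85 mm above the bench and moves with the ring.
- peg3 (a point): middle of one of three alike upright round pegs on the chuck's ring, for turning it: 16 mm in diameter, from the ring's top (58 mm above the bench) to 100 mm, 94 mm from the chuck's axis, 120 degrees apart. This point is 85 mm above the bench and moves with the ring.
- jaw1: one of the chuck's three jaws, 22 mm wide, reaching 38 mm above the top plate and 26 mm outward from its face. Origin: foot of its smooth nylon face, at the height of the top plate; x points outward from the chuck's axis.
- jaw2: one of the chuck's three jaws, 22 mm wide, reaching 38 mm above the top plate and 26 mm outward from its face. Origin: foot of its smooth nylon face, at the height of the top plate; x points outward from the chuck's axis.
- jaw3: one of the chuck's three jaws, 22 mm wide, reaching 38 mm above the top plate and 26 mm outward from its face. Origin: foot of its smooth nylon face, at the height of the top plate; x points outward from the chuck's axis.
- paddle: wooden paddle 195 mm long and 14 mm thick lying on the bench in front of the robot: leave it alone. Origin at its middle, on the bench.
- rib: flat round wooden rib, 70 mm in diameter, 7 mm thick, on the bench near the robot: leave it alone. Origin at its underside.
- wedge: wooden block 120 x 60 x 45 mm towards the far side: leave it alone. Origin at its underside.
- jar: small black lidded jar, 80 mm in diameter and 75 mm high, on the left: leave it alone. Origin at its underside.
- spatula: spatula about 190 mm long lying on the right: leave it alone. Origin at its underside.

How it is judged:
By the outcome, as a careful person would: the job done as asked, in the order asked, and still so for the second after the job is handed in, with the robot touching nothing.
Of cup1, cup2, cup3 only 2 to 3 are there at a start; the rules pass over those that are not, and their reading is None.
At some moment in a run one of cup1, cup2, cup3, caddy may be knocked a few centimetres aside while the robot is not near it.
It also fails if it takes over 208 s, if anything falls off the work surface, if the arm or the gripper's body presses on something with over 40 N, if the wrist force passes 120 N, or if a joint passes its speed limit or range.

ROBOT

A 7-joint arm with a two-finger parallel gripper is mounted at the origin on the work surface. World frame = base frame: x ahead of the robot, y to its left, z up, the work surface at z = 0. Lengths are in m, angles in rad, forces in N, time in s.
With the tool pointing down it reaches from about 0.425 to 1.025 m from the base axis. Payload 9.4 kg.
Tool frame: the origin (TCP) lies midway between the tips of the shut fingers; the grasp point (between the pads) lies 19 mm behind it; z points along the fingers, y is the line along which they close (so a half turn about z gives the same grasp; the last joint's range is limited). The gripper opens to 85 mm and grips with 20 to 120 N. Pads are 22 mm wide; open, the fingers measure 114 mm over their backs; the gripper's body (76 mm by 85 mm) begins 54 mm behind the grasp point. The pads swing forward as they close: fully open they stand 13 mm farther back than shut.
Start: joints at [-1.18, 0.599, -0.003, 1.599, 0.002, 0.943, -0.08], TCP at [0.327, 0.647, 0.193] pointing down, gripper open.
Joint ranges: [-2.57, 2.57], [-0.35, 1.97], [-1.29, 1.29], [0.11, 2.56], [-1.05, 4.19], [0.11, 1.86], [-2.63, 2.63]. Speed limits (rad/s): [2.22, 2.22, 3.01, 3.01, 3.14, 3.14, 3.14].

INTERFACE

Orientations are given as a unit quaternion [x, y, z, w].
In Python, from bench import env gives the robot as it stands.
- The arm moves only by the tool move_arm, never from a script. Its argument "plan" is a list that holds one entry, the list of rows, each a list of 5 numbers: the shift along the world's x, y, z in mm, then the turn about the world's z in units of 6 degrees (1.0 is 6 degrees), then the gripper command: -1 is fully open, 1 is shut, values between are in proportion. In form: [[[dx, dy, dz, spin, claw], ...]]. A call has 1 to 20 rows; each row is the pose to reach, as a shift and turn from the pose commanded when the call began; what a row does not reach only later rows make up. A row lasts 1/12 s, in which the tool goes at most 41.7 mm and 7.16 degrees, less where a joint would pass 70% of its speed; a pose out of reach is approached as far as the arm can. A call with a gripper value outside its range is refused whole. The fingers move at their own pace and stop on an object; "squeeze" is the grip in N (left out, the last holds). Time passes only in rows, so rows that repeat a pose let the fingers close. It gives the time, the measured TCP pose, the force, the opening and the grip force at its end, in the units of the state.
- env.read_state(): the state, without advancing time (a new reading comes with each control period).
- env.snapshot(name): name is "side" or "top" or "wrist"; returns a dict with "frame" (384x512x3 uint8, red, green, blue), "K" (3x3 intrinsics, pixels), "k1" (the pictures are not rectified: a ray, as slopes to the right and down, at radius r is drawn at 1 + k1 r^2 times it, then the intrinsics apply), "extrinsics" (4x4, takes a point from camera to world coordinates); the wrist camera has in their place "T_tool_cam" (4x4, takes a point from camera to tool coordinates, whose origin is the TCP and whose axes are the flange's). Camera axes: x right, y down, z forward; pixel columns grow to the right and rows downward; lengths in m; the calibration is good to about 2 mm. A picture is of the moment at which its call begins: read the wrist's pose just before it. There is no depth.
- env.close_job(): hands the job in; it is judged then, once.
Trained networks look in the newest picture that a camera, given by its name, has taken for a name from the list of things; names that differ only in an ending like _2 or _b are one class to them, and where a whole thing is asked for, a point or a joint stands for the part that bears it (a point fixed in the world has none). Each returns a list of dicts, best first, with "conf" (0 to 1); they miss things now and then, are a little off and sometimes report something else, mostly with a low value. They report only what shows in the picture. A call takes as long as a camera call.
- env.look_for(camera, thing): "at" ([x, y, z] in m, in world coordinates, good to about 4 mm: the middle of the surface that is visible of it).
- env.trace(camera, thing): "region" (384x512 bool, what is visible of it).
The state is a dict: "time_s": time; "joint_pos": joint angles; "joint_velocities": joint speeds; "tau": joint torques, N m; "position": TCP position; "eef_rot": TCP orientation; "force": force on the tool from outside, world axes, zero at the start; "torque": the same for the moment, N m; "opening": finger opening in m; "grasp_force": force on a finger pad.
Only numpy, scipy, OpenCV 4.12 (cv2) and the standard library are available. Lean on these libraries where they do the work, as an engineer would, in place of code of your own. Each camera call takes 0.05 s, during which the arm holds its last target. There are 200 camera calls.

## Working session

There is one attempt and no reset: what is moved stays moved. The work goes in short steps, Python scripts to look and compute and a tool call to move; the robot and the scene stay as the last step left them, time stands still between calls to the robot, and variables do not carry over. Pictures are saved under pics/ and viewed, at most 14 in all, crops included, and the job is handed in when it is done.

Besides the shell and the picture viewer there is one more tool, called after "Call:" by a JSON object that holds its "op" and its "data". move_arm: Moves the arm, as the interface text tells. Its arguments: {"type":"object","properties":{"plan":{"type":"array"},"squeeze":{"type":"number"}},"required":["plan"]}

```bash
mkdir -p pics
cat > h.py <<'E'
from bench import env
import numpy as np, cv2
def snap(c,name=None):
    st=env.read_state(); s=env.snapshot(c)
    if name: cv2.imwrite(f'pics/{name}.png',s['frame'][:,:,::-1])
    return st,s
def lf(c,things,n=2):
    for t in things:
        try: r=env.look_for(c,t)
        except Exception as e: print(t,e); continue
        print(c,t,[(np.round(np.array(d['at'])*1000).astype(int).tolist(),round(d['conf'],2)) for d in r[:n]])
def camE(st,s):
    if 'extrinsics' in s: return np.array(s['extrinsics'])
    from scipy.spatial.transform import Rotation as R
    T=np.eye(4);T[:3,:3]=R.from_quat(st['eef_rot']).as_matrix();T[:3,3]=st['position']
    return T@np.array(s['T_tool_cam'])
def ray2z(s,E,uv,z):
    K=np.array(s['K']);k=s['k1']
    p=cv2.undistortPoints(np.array(uv,float).reshape(-1,1,2),K,np.array([k,0,0,0.])).reshape(-1,2)
    d=(E[:3,:3]@np.c_[p,np.ones(len(p))].T).T;o=E[:3,3]
    return o+d*((z-o[2])/d[:,2])[:,None]
def proj(s,E,P):
    P=np.atleast_2d(P);I=np.linalg.inv(E);c=(I[:3,:3]@P.T).T+I[:3,3];q=c[:,:2]/c[:,2:]
    q=q*(1+s['k1']*(q**2).sum(1))[:,None];K=np.array(s['K']);return q*[K[0,0],K[1,1]]+K[:2,2]
def st():
    s=env.read_state();print({k:np.round(s[k],3).tolist() for k in('time_s','position','eef_rot','force','torque','opening','grasp_force','joint_pos')})
E
python3 - <<'E'
from h import *
st()
snap('top','top0')
lf('top',['box','lid','lid_grip','sheet','board','ring','peg1','jaw1','chuck_top','paddle','rib','wedge','jar','spatula'],3)
snap('side','side0')
lf('side',['lid','lid_grip','sheet','board','peg1'],3)
E
```

```text
{'time_s': 0.0, 'position': [0.327, 0.647, 0.192], 'eef_rot': [0.232, 0.973, -0.001, -0.0], 'force': [-0.157, 0.594, -0.273], 'torque': [0.012, 0.049, 0.028], 'opening': 0.086, 'grasp_force': 0.0, 'joint_pos': [-1.18, 0.6, -0.003, 1.6, 0.002, 0.943, -0.08]}
top box [([584, -133, 107], 0.92), ([598, -132, 110], 0.22)]
top lid [([598, -133, 104], 0.59)]
top lid_grip [([599, -133, 112], 0.76), ([609, 116, 59], 0.34)]
top sheet [([471, -394, 0], 0.7), ([581, -128, 103], 0.43)]
top board [([464, 385, 10], 0.83)]
top ring [([613, 119, 57], 0.9)]
top peg1 [([607, 116, 56], 0.69), ([464, 387, 7], 0.52), ([564, 86, 78], 0.38)]
top jaw1 [([568, 87, 75], 0.6), ([616, 173, 93], 0.5)]
top chuck_top []
top paddle [([361, 24, 15], 0.94), ([614, 116, 55], 0.38)]
top rib [([372, -156, 6], 0.93), ([470, -396, 1], 0.54)]
top wedge [([774, -23, 43], 0.98), ([582, -130, 107], 0.64), ([369, -160, 8], 0.35)]
top jar [([634, 356, 71], 0.56), ([607, 116, 57], 0.53)]
top spatula [([636, -387, 0], 0.56), ([611, 117, 61], 0.32)]
side lid [([588, -144, 105], 0.87)]
side lid_grip []
side sheet [([488, -384, 2], 0.57)]
side board [([457, 375, 8], 0.68)]
side peg1 [([582, 81, 59], 0.95)]
```

View pics/top0.png

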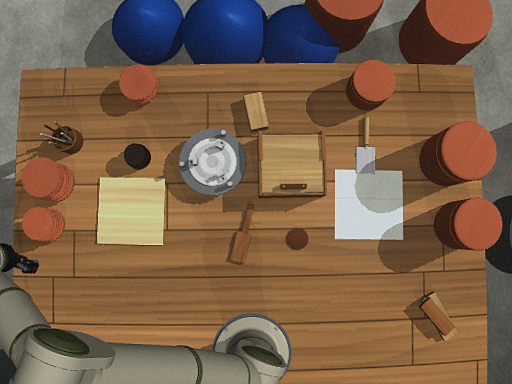

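View pics/side0.png

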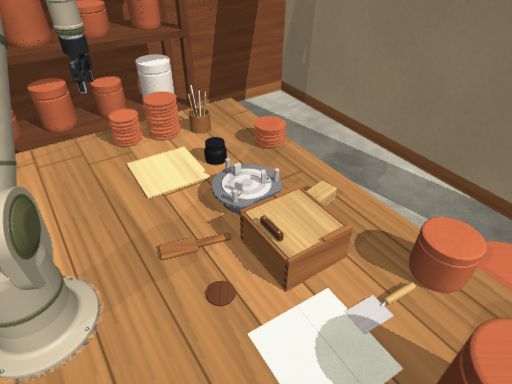

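Top view: the box is at (292,164) with its batten at (293,186), the chuck is at (212,161), the yellow ware board is on the left at (132,210) and the paper is on the right at (369,204). I'll move above the box next, for a wrist view.

Call:
{"op": "move_arm", "data": {"plan": [[[10,-38,20,-0.5,-1],[20,-76,40,-1.1,-1],[29,-114,60,-1.6,-1],[38,-152,80,-2.1,-1],[47,-190,100,-2.6,-1],[56,-228,120,-3.1,-1],[65,-266,140,-3.6,-1],[74,-304,150,-4.1,-1],[83,-344,150,-4.6,-1],[92,-384,150,-5.1,-1],[101,-424,150,-5.6,-1],[110,-464,150,-6.2,-1],[118,-504,150,-6.8,-1],[126,-544,150,-7.4,-1],[134,-584,150,-8,-1],[142,-624,150,-8.6,-1],[150,-664,150,-9.2,-1],[158,-704,150,-9.8,-1],[166,-744,150,-10.3,-1],[173,-782,150,-10.5,-1]]]}}

```text
time_s: 2.72
position: [0.4996, -0.135, 0.3432]
eef_rot: [0.707, 0.707, 0.0, 0.0]
force: [0.0, 0.9, -0.0]
opening: 0.0855
grasp_force: 0.0
```

Run:
```python
from h import *
st()
s0,s=snap('wrist','w1')
lf('wrist',['box','lid','lid_grip','ring'],2)
r=env.trace('wrist','lid_grip')
E=camE(s0,s)
for d in r[:2]:
    m=d['region']; v,u=np.nonzero(m); print(d['conf'],m.sum(),u.mean(),v.mean(),u.min(),u.max(),v.min(),v.max())
    q=cv2.minAreaRect(np.c_[u,v].astype(np.float32)); P=ray2z(s,E,cv2.boxPoints(q),0.128); print(q,P.round(4),P.mean(0))
r=env.trace('wrist','lid')
for d in r[:1]:
    m=d['region'];v,u=np.nonzero(m);q=cv2.minAreaRect(np.c_[u,v].astype(np.float32)); P=ray2z(s,E,cv2.boxPoints(q),0.106);print(P.round(4),P.mean(0))
```

```text
{'time_s': 2.717, 'position': [0.5, -0.135, 0.343], 'eef_rot': [0.707, 0.707, 0.0, 0.0], 'force': [0.041, 0.921, -0.048], 'torque': [0.033, -0.054, -0.016], 'opening': 0.086, 'grasp_force': 0.0, 'joint_pos': [-0.306, 0.209, 0.572, 1.896, -0.129, 1.072, 0.319]}
wrist box [([613, -117, 105], 0.89), ([609, 50, 60], 0.19)]
wrist lid [([598, -121, 106], 0.87), ([626, -389, 5], 0.27)]
wrist lid_grip [([599, -125, 103], 0.79), ([668, 79, 77], 0.64)]
wrist ring [([598, -127, 104], 0.72), ([614, 46, 57], 0.66)]
0.74 15650 326.57661341853037 154.2173162939297 265 395 90 220
((330.0, 155.0), (130.0, 130.0), 90.0) [[ 0.5092 -0.0387  0.128 ]
 [ 0.6807 -0.0375  0.128 ]
 [ 0.7045 -0.2209  0.128 ]
 [ 0.5105 -0.2206  0.128 ]] [ 0.60121515 -0.12943715  0.128     ]
[[ 0.5095 -0.2275  0.106 ]
 [ 0.5121 -0.0367  0.106 ]
 [ 0.6914 -0.039   0.106 ]
 [ 0.7122 -0.2323  0.106 ]] [ 0.60630035 -0.13384568  0.106     ]
```

View pics/w1.png

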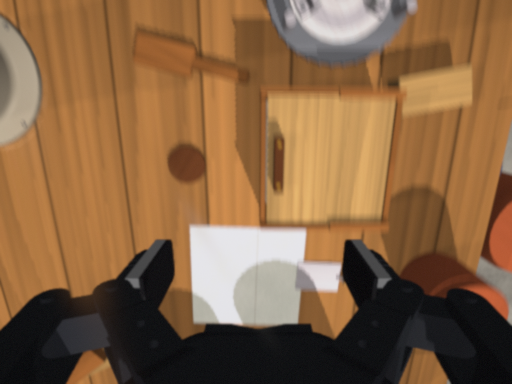

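Wrist view: the batten is at about (279,163), spanning rows 137 to 190. The lid covers columns 265–395 and rows 92–222. I'll segment the batten precisely and fit the lid edges.

Run:
```python
from h import *
s0,s=snap('wrist');E=camE(s0,s)
f=s['frame'].astype(int)
m=np.zeros(f.shape[:2],np.uint8); m[105:215,268:305]=(f[105:215,268:305].sum(2)<300)
n,l,stt,c=cv2.connectedComponentsWithStats(m)
i=1+np.argmax(stt[1:,4]);print(stt[i],c[i])
v,u=np.nonzero(l==i);q=cv2.minAreaRect(np.c_[u,v].astype(np.float32));print(q)
for z in(.128,.106): 
    P=ray2z(s,E,cv2.boxPoints(q),z);print(P.round(4).tolist(),P.mean(0).round(4))
print(E.round(3))
cv2.imwrite('pics/w1c.png',cv2.resize(s['frame'][80:240,250:410,::-1],None,fx=3.7,fy=3.7,interpolation=cv2.INTER_CUBIC))
```

```text
[269 134  15  58 727] [276.25034388 161.23108666]
((276.0, 162.5), (57.0, 14.0), 90.0)
[[0.5144, -0.092, 0.128], [0.5334, -0.0919, 0.128], [0.5358, -0.1722, 0.128], [0.5157, -0.1723, 0.128]] [ 0.5248 -0.1321  0.128 ]
[[0.5153, -0.0937, 0.106], [0.5353, -0.0935, 0.106], [0.5378, -0.1784, 0.106], [0.5166, -0.1785, 0.106]] [ 0.5262 -0.136   0.106 ]
[[ 1.     0.005  0.001  0.499]
 [ 0.005 -0.961 -0.277 -0.061]
 [-0.     0.277 -0.961  0.523]
 [ 0.     0.     0.     1.   ]]
```

View pics/w1c.png

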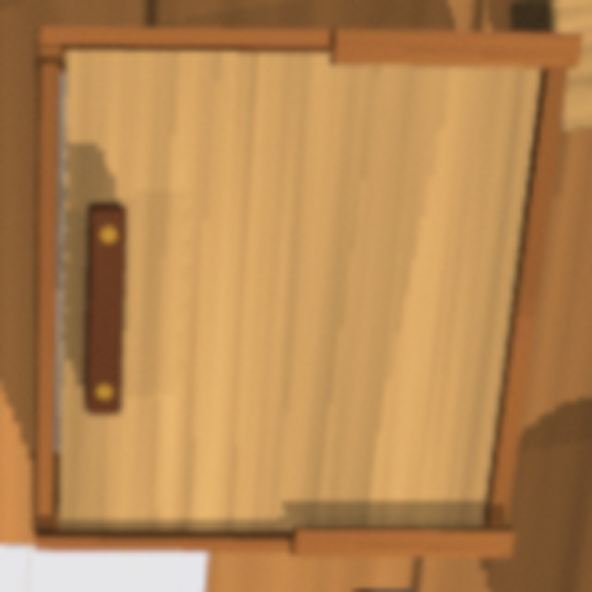

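Crop: the batten top corners are (88,203), (125,205), (121,412) and (85,411). The front wall's outer edge runs from (40,50) to (37,530). The rail front ends are at (331,45) and (294,540).

Run:
```python
from h import *
s0,s=snap('wrist');E=camE(s0,s)
f=lambda L:np.array(L)/3.7+[250,80]
P=ray2z(s,E,f([(88,203),(125,205),(121,412),(85,411)]),.128);print(P.round(4).tolist(),P.mean(0))
for n,L,z in(('frontwall outer',[(40,55),(37,530)],.105),('rear',[(565,70),(508,535)],.107),('railouter',[(331,28),(580,36),(296,552),(511,555)],.115)):
  print(n,ray2z(s,E,f(L),z).round(4).tolist())
```

```text
[[0.5211, -0.093, 0.128], [0.5347, -0.0937, 0.128], [0.5355, -0.1727, 0.128], [0.5215, -0.1724, 0.128]] [ 0.5281926  -0.13293991  0.128     ]
frontwall outer [[0.5032, -0.0401, 0.105], [0.5035, -0.2313, 0.105]]
rear [[0.7017, -0.0433, 0.107], [0.704, -0.232, 0.107]]
railouter [[0.6093, -0.0303, 0.115], [0.7019, -0.0316, 0.115], [0.6116, -0.2366, 0.115], [0.7026, -0.2378, 0.115]]
```

The batten measures 13.8 x 79 mm, which matches the given size. Its centre is (528,-133) and its yaw is about 0. I'll descend and grip it.

Call:
{"op": "move_arm", "data": {"plan": [[[10,1,-36,0,-1],[20,2,-72,0,-1],[28,2,-108,0,-0.4],[28,2,-144,0,-0.2],[28,2,-175,0,0],[28,2,-200,0,0],[28,2,-220,0,0],[28,2,-232,0,0],[28,2,-234,0,0],[28,2,-234,0,1],[28,2,-234,0,1],[28,2,-234,0,1],[28,2,-234,0,1],[28,2,-234,0,1],[28,2,-234,0,1],[28,2,-234,0,1],[28,2,-234,0,1]]], "squeeze": 30}}

```text
time_s: 4.58
position: [0.5277, -0.131, 0.109]
eef_rot: [0.706, 0.708, 0.0, 0.0]
force: [-0.4, -0.6, -0.0]
opening: 0.0001
grasp_force: 0.0
```

Run:
```python
from h import *
st()
```

```text
{'time_s': 4.583, 'position': [0.528, -0.131, 0.109], 'eef_rot': [0.706, 0.708, 0.0, 0.0], 'force': [-0.436, -0.584, -0.037], 'torque': [0.021, 0.016, -0.055], 'opening': 0.0, 'grasp_force': 0.0, 'joint_pos': [-0.142, 0.531, 0.407, 2.111, -0.381, 0.569, 0.543]}
```

Run:
```python
from h import *
st0,s=snap('wrist');E=camE(st0,s)
a=s['frame'][:,:,::-1]
_,t=snap('side')
b=cv2.resize(t['frame'][150:300,200:370,::-1],(512,384))
for p in [st0['position']]: print(proj(s,E,p),proj(t,np.array(t['extrinsics']),p))
cv2.imwrite('pics/c1.png',cv2.resize(np.hstack([a,b]),(800,300)))
```

```text
[[257.77817161 218.83224566]] [[270.31673456 229.34982635]]
```

View pics/c1.png

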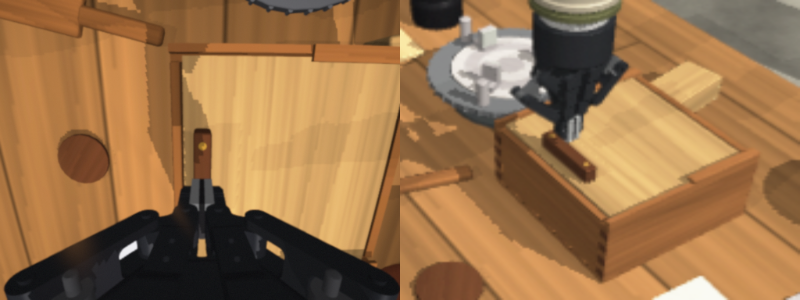

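Run:
```python
from h import *
st0,s=snap('wrist');E=camE(st0,s)
_,t=snap('side');F=np.array(t['extrinsics'])
ims=[]
for S,X,(r,c) in((s,E,((150,280),(180,340))),(t,F,((190,260),(235,328)))):
    im=S['frame'][:,:,::-1].copy(); im=cv2.resize(im,None,fx=4,fy=4,interpolation=cv2.INTER_CUBIC)
    for z,col in((.106,(255,0,0)),(.128,(0,255,0))):
        p=proj(S,X,[[x,y,z] for x,y in((.521,-.093),(.535,-.093),(.535,-.173),(.521,-.173))])
        cv2.polylines(im,[((p+.5)*4).astype(int)],True,col,1)
    p=proj(S,X,[st0['position']])[0]; cv2.circle(im,tuple(((p+.5)*4).astype(int)),4,(0,0,255),1)
    im=im[r[0]*4:r[1]*4,c[0]*4:c[1]*4]; ims.append(cv2.resize(im,(400,int(im.shape[0]*400/im.shape[1]))))
h=max(i.shape[0] for i in ims)
ims=[cv2.copyMakeBorder(i,0,h-i.shape[0],0,0,0) for i in ims]
cv2.imwrite('pics/c2.png',np.hstack(ims))
```

```text
(no output)
```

View pics/c2.png

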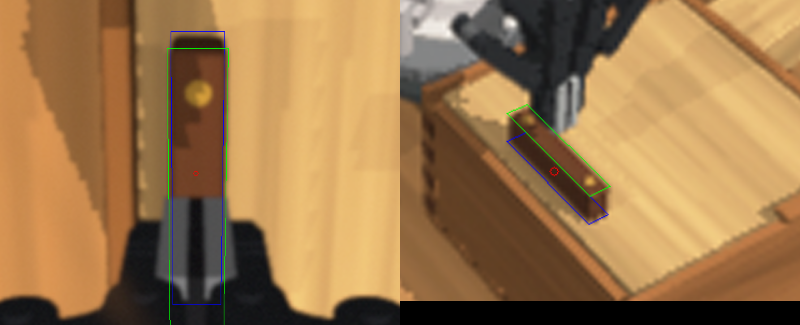

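Run:
```python
from h import *
st0,s=snap('wrist');E=camE(st0,s)
_,t=snap('side');F=np.array(t['extrinsics'])
p=np.array(st0['position'])
print('targets wrist',180+196/2.5,150+198/2.5,' side',235+568/4.3-400/4.3,190+132/4.3)
for d in(0,.01,.02,.03,.04): print(d,proj(s,E,p+[0,0,d])[0].round(1),proj(t,F,p+[0,0,d])[0].round(1))
for d in(-.02,.02): print('x',d,proj(t,F,p+[d,0,.01])[0].round(1),'y',proj(s,E,p+[0,d,.01])[0].round(1),proj(t,F,p+[0,d,.01])[0].round(1))
st()
```

```text
targets wrist 258.4 229.2  side 274.06976744186045 220.69767441860466
0 [257.8 218.8] [270.3 229.4]
0.01 [257.8 224.5] [270.4 226.5]
0.02 [257.8 230.8] [270.6 223.5]
0.03 [257.7 237.9] [270.7 220.5]
0.04 [257.7 245.8] [270.8 217.5]
x -0.02 [263.7 229.7] y [257.7 252.6] [275.3 231.3]
x 0.02 [277.  223.4] y [257.9 194.6] [265.7 221.8]
{'time_s': 4.883, 'position': [0.528, -0.131, 0.109], 'eef_rot': [0.706, 0.708, -0.0, -0.0], 'force': [-0.626, -0.504, -1.141], 'torque': [0.032, -0.022, 0.017], 'opening': 0.0, 'grasp_force': 0.0, 'joint_pos': [-0.142, 0.532, 0.407, 2.111, -0.382, 0.569, 0.543]}
```

The shut fingertips show about 20 mm above the reported TCP, clear of the batten top. I'll reopen, go lower in guarded steps and watch the force.

Call:
{"op": "move_arm", "data": {"plan": [[[0,-2,15,0,0],[0,-2,15,0,0],[0,-2,15,0,0],[0,-2,15,0,0],[0,-2,5,0,0],[0,-2,-4,0,0],[0,-2,-8,0,0],[0,-2,-10,0,0],[0,-2,-10,0,0]]], "squeeze": 30}}

```text
time_s: 5.63
position: [0.527, -0.133, 0.0977]
eef_rot: [0.706, 0.708, -0.001, -0.001]
force: [0.6, 0.1, -0.5]
opening: 0.0428
grasp_force: 0.0
```

Call:
{"op": "move_arm", "data": {"plan": [[[0,0,0,0,1],[0,0,0,0,1],[0,0,0,0,1],[0,0,0,0,1],[0,0,0,0,1],[0,0,0,0,1],[0,0,0,0,1]]]}}

```text
time_s: 6.22
position: [0.5277, -0.133, 0.0989]
eef_rot: [0.706, 0.708, 0.0, 0.0]
force: [-0.1, 0.0, -0.2]
opening: -0.0002
grasp_force: 0.0
```

Still no contact, so I'll use the shut fingers as a touch probe on the batten top.

Call:
{"op": "move_arm", "data": {"plan": [[[0,0,-1,0,1],[0,0,-2,0,1],[0,0,-3,0,1],[0,0,-3,0,1]]]}}

```text
time_s: 6.55
position: [0.5274, -0.133, 0.0955]
eef_rot: [0.706, 0.708, -0.0, -0.0]
force: [-1.1, -0.8, -0.2]
opening: -0.0
grasp_force: 0.0
```

Run:
```python
from h import *
st()
st0,s=snap('wrist');_,t=snap('side')
a=cv2.resize(s['frame'][150:290,170:350,::-1],(515,400),interpolation=cv2.INTER_CUBIC)
b=cv2.resize(t['frame'][180:260,240:310,::-1],(285,400)[:2],interpolation=cv2.INTER_CUBIC)
cv2.imwrite('pics/c3.png',np.hstack([a,b]))
```

```text
{'time_s': 6.55, 'position': [0.527, -0.133, 0.096], 'eef_rot': [0.706, 0.708, -0.0, -0.0], 'force': [-1.132, -0.774, -0.204], 'torque': [-0.017, -0.038, 0.036], 'opening': -0.0, 'grasp_force': 0.0, 'joint_pos': [-0.125, 0.551, 0.389, 2.119, -0.397, 0.541, 0.559]}
```

View pics/c3.png

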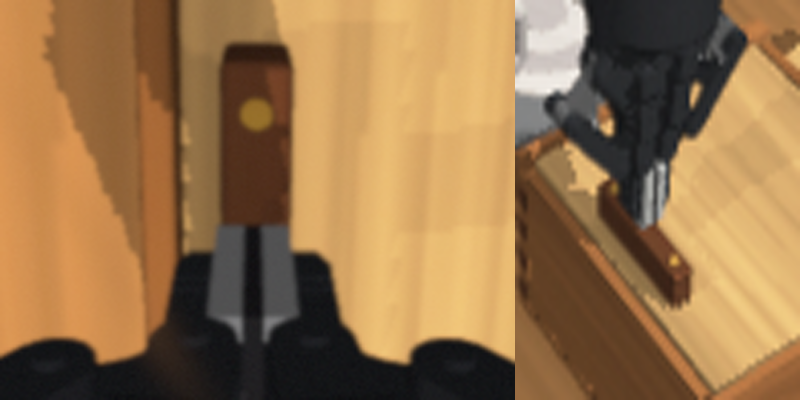

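The fingers still sit right above the batten top, so I'll keep probing.

Call:
{"op": "move_arm", "data": {"plan": [[[0,0,-1,0,1],[0,0,-2,0,1],[0,0,-3,0,1],[0,0,-3,0,1]]]}}

```text
time_s: 6.98
position: [0.5275, -0.133, 0.0926]
eef_rot: [0.706, 0.708, -0.0, -0.0]
force: [-0.7, -0.2, 0.0]
opening: 0.0
grasp_force: 0.0
```

Call:
{"op": "move_arm", "data": {"plan": [[[0,0,-1,0,1],[0,0,-2,0,1],[0,0,-3,0,1],[0,0,-3,0,1]]]}}

```text
time_s: 7.32
position: [0.5276, -0.133, 0.0897]
eef_rot: [0.706, 0.708, -0.0, -0.0]
force: [0.7, -0.3, -0.1]
opening: 0.0
grasp_force: 0.0
```

Call:
{"op": "move_arm", "data": {"plan": [[[0,0,-1,0,1],[0,0,-2,0,1],[0,0,-3,0,1],[0,0,-4,0,1],[0,0,-4,0,1]]]}}

```text
time_s: 7.73
position: [0.5278, -0.133, 0.0893]
eef_rot: [0.706, 0.708, 0.002, 0.0]
force: [-11.1, 5.4, 50.9]
opening: 0.0001
grasp_force: 25.4
```

Run:
```python
from h import *
st()
st0,s=snap('wrist');_,t=snap('side')
a=cv2.resize(s['frame'][150:290,170:350,::-1],(515,400),interpolation=cv2.INTER_CUBIC)
b=cv2.resize(t['frame'][180:260,240:310,::-1],(285,400)[:2],interpolation=cv2.INTER_CUBIC)
cv2.imwrite('pics/c4.png',np.hstack([a,b]))
```

```text
{'time_s': 7.733, 'position': [0.528, -0.133, 0.089], 'eef_rot': [0.706, 0.708, 0.002, 0.0], 'force': [-11.059, 5.367, 50.892], 'torque': [1.047, 2.662, -0.03], 'opening': 0.0, 'grasp_force': 25.37, 'joint_pos': [-0.115, 0.559, 0.378, 2.124, -0.407, 0.524, 0.569]}
```

View pics/c4.png

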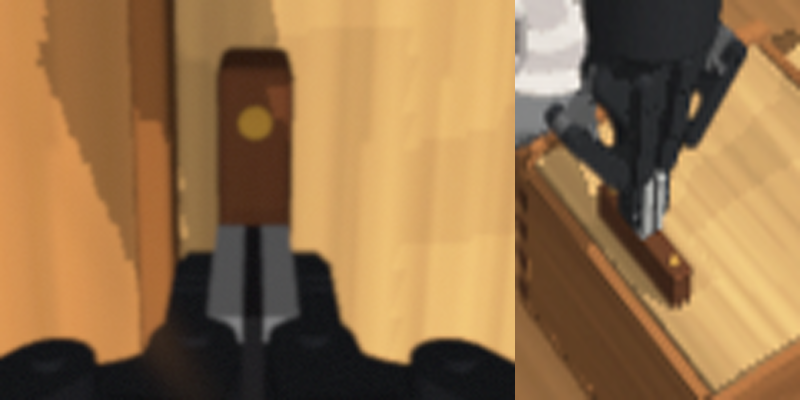

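The fingertips touched at a reported z of about 0.090, so they sit about 38 mm above the reported TCP. I'll correct for that: back off, open and grip lower.

Call:
{"op": "move_arm", "data": {"plan": [[[0,0,15,0,1],[0,0,15,0,-0.2],[0,0,15,0,-0.2],[0,0,15,0,-0.2],[0,0,15,0,-0.2],[0,0,15,0,-0.2],[0,0,8,0,-0.2],[0,0,0,0,-0.2],[0,0,-6,0,-0.2],[0,0,-11,0,-0.2],[0,0,-14,0,-0.2],[0,0,-14,0,-0.2]]], "squeeze": 30}}

```text
time_s: 8.83
position: [0.5271, -0.1331, 0.0708]
eef_rot: [0.706, 0.708, -0.0, -0.001]
force: [0.1, -0.1, -0.0]
opening: 0.0511
grasp_force: 0.0
```

Call:
{"op": "move_arm", "data": {"plan": [[[0,0,0,0,1],[0,0,0,0,1],[0,0,0,0,1],[0,0,0,0,1],[0,0,0,0,1],[0,0,0,0,1],[0,0,0,0,1]]]}}

```text
time_s: 9.42
position: [0.5277, -0.1332, 0.0721]
eef_rot: [0.706, 0.708, 0.0, 0.0]
force: [-1.2, 0.5, 5.5]
opening: 0.013
grasp_force: 31.3
```

The batten is gripped. Now I'll lift the front end 8.5 mm.

Call:
{"op": "move_arm", "data": {"plan": [[[0,0,2,0,1],[0,0,4,0,1],[0,0,6,0,1],[0,0,8,0,1],[0,0,9,0,1],[0,0,9,0,1],[0,0,9,0,1]]]}}

```text
time_s: 10.0
position: [0.5277, -0.1329, 0.0805]
eef_rot: [0.706, 0.708, -0.0, -0.0]
force: [3.7, -0.1, -8.3]
opening: 0.0128
grasp_force: 34.3
```

Run:
```python
from h import *
st()
```

```text
{'time_s': 10.0, 'position': [0.528, -0.133, 0.081], 'eef_rot': [0.706, 0.708, -0.0, -0.0], 'force': [3.665, -0.088, -8.32], 'torque': [-0.023, -0.096, 0.005], 'opening': 0.013, 'grasp_force': 34.286, 'joint_pos': [-0.11, 0.574, 0.369, 2.128, -0.414, 0.508, 0.574]}
```

Call:
{"op": "move_arm", "data": {"plan": [[[-3,0,0,0,1],[-7,0,0,0,1],[-11,0,0.5,0,1],[-15,0,0.5,0,1],[-15,0,0.5,0,1]]]}}

```text
time_s: 10.42
position: [0.5116, -0.133, 0.0812]
eef_rot: [0.706, 0.708, -0.0, -0.0]
force: [1.3, -0.5, -7.8]
opening: 0.0133
grasp_force: 34.6
```

Call:
{"op": "move_arm", "data": {"plan": [[[-5,0,0.5,0,1],[-11,0,1,0,1],[-17,0,1.5,0,1],[-23,0,1.5,0,1],[-29,0,2,0,1],[-35,0,2,0,1],[-41,0,2.5,0,1],[-45,0,2.5,0,1],[-45,0,2.5,0,1]]]}}

```text
time_s: 11.17
position: [0.4658, -0.133, 0.0838]
eef_rot: [0.706, 0.708, -0.0, -0.001]
force: [-0.9, -0.7, -5.8]
opening: 0.0132
grasp_force: 36.3
```

Run:
```python
from h import *
st();snap('side','s1')
```

```text
{'time_s': 11.167, 'position': [0.466, -0.133, 0.084], 'eef_rot': [0.706, 0.708, -0.0, -0.001], 'force': [-0.882, -0.718, -5.767], 'torque': [-0.151, 1.029, -0.029], 'opening': 0.013, 'grasp_force': 36.342, 'joint_pos': [-0.087, 0.516, 0.353, 2.255, -0.419, 0.433, 0.61]}
```

View pics/s1.png

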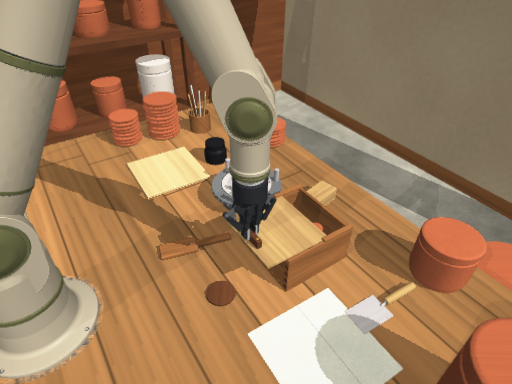

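The lid is sliding out well and red ware now shows at (320,227). I'll finish the slide and lift the lid away.

Call:
{"op": "move_arm", "data": {"plan": [[[-6,0,0.5,0,1],[-12,0,1,0,1],[-18,0,1.5,0,1],[-24,0,2,0,1],[-29,0,2.5,0,1],[-31,0,4,0,1],[-31,0,10,0,1],[-31,0,20,0,1],[-31,0,40,0,1],[-31,0,70,0,1],[-31,0,90,0,1],[-31,0,90,0,1]]]}}

```text
time_s: 12.22
position: [0.4385, -0.1338, 0.1774]
eef_rot: [0.706, 0.708, 0.002, 0.002]
force: [0.9, -0.2, -0.8]
opening: 0.0136
grasp_force: 31.0
```

Run:
```python
from h import *
st()
_,t=snap('top','t1')
for n,z in(('sheet',0),('board',.01)):
  for d in env.trace('top',n)[:1]:
    m=d['region'].astype(np.uint8);m=cv2.morphologyEx(m,cv2.MORPH_OPEN,np.ones((5,5)));v,u=np.nonzero(m);q=cv2.minAreaRect(np.c_[u,v].astype(np.float32));P=ray2z(t,np.array(t['extrinsics']),cv2.boxPoints(q),z);print(n,d['conf'],P[:,:2].round(3).tolist(),P.mean(0).round(3))
for n in('caddy','cup1'): lf('top',[n],4)
lf('side',['caddy','cup1'],4)
```

```text
{'time_s': 12.217, 'position': [0.438, -0.134, 0.177], 'eef_rot': [0.706, 0.708, 0.002, 0.002], 'force': [0.855, -0.166, -0.825], 'torque': [-0.067, 0.087, -0.021], 'opening': 0.014, 'grasp_force': 30.988, 'joint_pos': [-0.214, 0.333, 0.509, 2.233, -0.276, 0.627, 0.499]}
sheet 0.76 [[0.59, -0.288], [0.587, -0.521], [0.357, -0.51], [0.362, -0.281]] [ 0.474 -0.4    0.   ]
board 0.77 [[0.356, 0.5], [0.577, 0.499], [0.57, 0.273], [0.351, 0.277]] [0.463 0.387 0.01 ]
top caddy []
top cup1 [([636, -164, 95], 0.54), ([616, 115, 59], 0.24)]
side caddy []
side cup1 [([649, -178, 89], 0.48)]
```

View pics/t1.png

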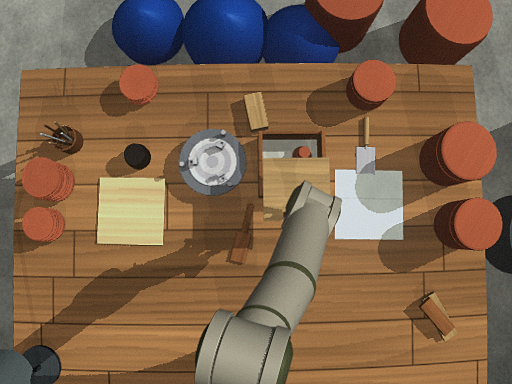

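Top view: the lid is free and held over the box front, with ware showing at (304,152). The sheet centre is (474,-400). Carrying the lid there means bringing the TCP to about (400,-400).

Call:
{"op": "move_arm", "data": {"plan": [[[-2,-15,5,0,1],[-5,-40,5,0,1],[-9,-70,5,0,1],[-14,-105,5,0,1],[-19,-140,5,0,1],[-24,-175,5,0,1],[-29,-210,0,0,1],[-34,-240,-10,0,1],[-37,-260,-30,0,1],[-38,-267,-55,0,1],[-38,-267,-85,0,1],[-38,-267,-115,0,1],[-38,-267,-140,0,1],[-38,-267,-160,0,1],[-38,-267,-165,0,1],[-38,-267,-165,0,1],[-38,-267,-165,0,1]]]}}

```text
time_s: 13.98
position: [0.3983, -0.4004, 0.0088]
eef_rot: [0.706, 0.708, -0.0, -0.0]
force: [0.4, -0.1, -0.7]
opening: 0.0132
grasp_force: 30.8
```

Run:
```python
from h import *
st()
_,t=snap('top');T=np.array(t['extrinsics'])
print([proj(t,T,p).round(0).tolist() for p in [[.474,-.4,.03]]])
lf('top',['lid','sheet'])
for d in env.trace('top','lid')[:1]:
    v,u=np.nonzero(d['region']);q=cv2.minAreaRect(np.c_[u,v].astype(np.float32));P=ray2z(t,T,cv2.boxPoints(q),.04);print(d['conf'],P[:,:2].round(3).tolist(),P.mean(0))
```

```text
{'time_s': 13.983, 'position': [0.398, -0.4, 0.009], 'eef_rot': [0.706, 0.708, -0.0, -0.0], 'force': [0.365, -0.142, -0.698], 'torque': [-0.016, 0.069, 0.023], 'opening': 0.013, 'grasp_force': 30.799, 'joint_pos': [0.502, 0.699, 0.278, 2.114, -0.484, 0.389, 1.172]}
[[[372.0, 204.0]]]
top lid [([495, -378, 36], 0.94)]
top sheet [([523, -309, 1], 0.91)]
0.57 [[0.562, -0.31], [0.559, -0.499], [0.38, -0.491], [0.384, -0.304]] [ 0.47136591 -0.40101988  0.04      ]
```

Call:
{"op": "move_arm", "data": {"plan": [[[2,0,-12,0,1],[2,0,-22,0,1],[2,0,-29,0,1],[2,0,-33,0,1],[2,0,-35,0,1],[2,0,-35,0,1]]]}}

```text
time_s: 14.68
position: [0.4001, -0.3998, -0.0269]
eef_rot: [0.706, 0.708, -0.0, -0.001]
force: [-0.9, 0.4, 0.2]
opening: 0.0134
grasp_force: 30.5
```

Call:
{"op": "move_arm", "data": {"plan": [[[0,0,-1,0,1],[0,0,-1,0,0],[0,0,-1,0,0],[0,0,-1,0,0],[0,0,-1,0,0],[0,0,10,0,0],[0,0,40,0,0],[0,0,80,0,0],[0,0,120,0,0],[20,15,160,0,-1],[40,45,200,0,-1],[60,75,235,0,-1],[80,105,270,0,-1],[100,135,300,0,-1],[120,165,320,0,-1],[140,195,325,0,-1],[160,225,325,0,-1],[180,240,325,0,-1],[200,250,325,0,-1],[200,250,325,0,-1]]]}}

```text
time_s: 16.35
position: [0.6051, -0.1436, 0.2993]
eef_rot: [0.703, 0.711, 0.001, 0.0]
force: [-0.0, -0.7, -0.3]
opening: 0.0854
grasp_force: 0.0
```

Run:
```python
from h import *
st()
s0,s=snap('wrist','w5')
lf('wrist',['caddy','cup1'],5)
snap('top');lf('top',['lid','caddy','cup1'],5)
```

```text
{'time_s': 16.35, 'position': [0.605, -0.144, 0.299], 'eef_rot': [0.703, 0.711, 0.001, 0.0], 'force': [-0.028, -0.672, -0.301], 'torque': [0.047, -0.015, 0.016], 'opening': 0.085, 'grasp_force': 0.0, 'joint_pos': [-0.235, 0.409, 0.552, 1.746, -0.245, 1.053, 0.414]}
wrist caddy [([564, -166, 69], 0.72)]
wrist cup1 [([634, -165, 63], 0.9), ([571, -92, 75], 0.55)]
top lid [([467, -394, 4], 0.63), ([776, -26, 43], 0.46)]
top caddy []
top cup1 [([565, -77, 64], 0.67), ([614, 114, 59], 0.58), ([476, -403, 9], 0.17)]
```

View pics/w5.png

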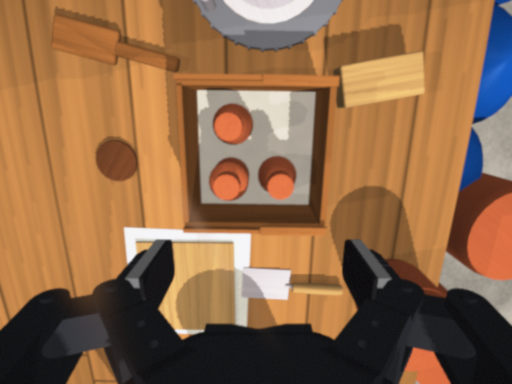

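Wrist view: the caddy is at (228,180), and the cups are at (277,178) and (232,123). So there are two cups. The lid lies on the sheet. I'll fit their silhouettes to get precise positions.

```bash
cat >> h.py <<'E'
from scipy.optimize import minimize
PROF={'caddy':[(0,.03),(.05,.03),(.06,.019),(.084,.019)],'cup':[(0,.032),(.008,.032),(.052,.019),(.082,.019)]}
def fit(s,E,kind,xy0,z0):
    f=s['frame'].astype(int);red=((f[...,0]>1.75*f[...,2])&(f[...,0]-f[...,1]>40)).astype(np.uint8)
    a=np.linspace(0,2*np.pi,40)
    def mask(xy):
        m=np.zeros(red.shape,np.uint8);pr=PROF[kind]
        for (h0,r0),(h1,r1) in zip(pr,pr[1:]):
            P=np.vstack([np.c_[xy[0]+r*np.cos(a),xy[1]+r*np.sin(a),np.full(40,z0+h)] for h,r in((h0,r0),(h1,r1))])
            cv2.fillConvexPoly(m,cv2.convexHull((proj(s,E,P)*16).round().astype(np.int32)),1,shift=4)
        return m
    m0=mask(xy0);roi=cv2.dilate(m0,np.ones((13,13)))>0
    def c(xy):
        m=mask(xy);return -((m&red)[roi]).sum()/max(1,((m|red)[roi]).sum())
    best=min(((c([xy0[0]+i*.002,xy0[1]+j*.002]),xy0[0]+i*.002,xy0[1]+j*.002) for i in range(-8,9) for j in range(-8,9)))
    best=min(((c([best[1]+i*.0007,best[2]+j*.0007]),best[1]+i*.0007,best[2]+j*.0007) for i in range(-3,4) for j in range(-3,4)))
    return np.array(best).round(4)
E
python3 - <<'E'
from h import *
s0,s=snap('wrist');E=camE(s0,s)
for k,uv in(('caddy',(229,184)),('cup',(280,184)),('cup',(233,126))):
    p=ray2z(s,E,[uv],.095)[0]; print(k,p.round(3),fit(s,E,k,p[:2],.012))
E
```

```text
caddy [ 0.56  -0.179  0.095] [ 1.01188942e+16  5.41500000e-01 -1.88000000e-01]
cup [ 0.63  -0.179  0.095] [ 9.66810486e+15  6.19600000e-01 -1.87800000e-01]
cup [ 0.567 -0.101  0.095] [ 1.00199588e+16  5.73500000e-01 -1.16700000e-01]h.py:40: RuntimeWarning: overflow encountered in scalar negative
  m=mask(xy);return -((m&red)[roi]).sum()/max(1,((m|red)[roi]).sum())
```

```bash
sed -i 's/return -((m&red)\[roi\]).sum()\/max/return -float(((m\&red)[roi]).sum())\/max/; s/max(1,((m|red)\[roi\]).sum())/max(1,float(((m|red)[roi]).sum()))/' h.py
python3 - <<'E'
from h import *
s0,s=snap('wrist');E=camE(s0,s)
for k,uv in(('caddy',(229,184)),('cup',(280,184)),('cup',(233,126))):
    p=ray2z(s,E,[uv],.095)[0]; print(k,p.round(3),fit(s,E,k,p[:2],.012))
E
```

```text
caddy [ 0.56  -0.179  0.095] [-0.8735  0.5618 -0.1771]
cup [ 0.63  -0.179  0.095] [-0.8353  0.6371 -0.1743]
cup [ 0.567 -0.101  0.095] [-0.863   0.5678 -0.0939]
```

Positions: caddy (562,-177), cups (637,-174) and (568,-94). Next, a look at the chuck from above.

Call:
{"op": "move_arm", "data": {"plan": [[[0,30,10,0,-1],[0,70,20,0,-1],[0,110,30,0,-1],[0,150,30,0,-1],[0,190,30,0,-1],[0,210,30,0,-1],[0,210,30,0,-1]]]}}

```text
time_s: 17.38
position: [0.6003, 0.0662, 0.3283]
eef_rot: [0.703, 0.711, 0.0, -0.001]
force: [-0.7, 0.4, 0.0]
opening: 0.0851
grasp_force: 0.0
```

Run:
```python
from h import *
st()
s0,s=snap('wrist');E=camE(s0,s)
lf('wrist',['ring','peg1','jaw1','chuck_top'],5)
for n,z in(('ring',.058),('chuck_top',.062)):
  for d in env.trace('wrist',n)[:1]:
    m=d['region'].astype(np.uint8);c=max(cv2.findContours(m,0,1)[0],key=cv2.contourArea);h=cv2.convexHull(c)[:,0].astype(float);P=ray2z(s,E,h,z);print(n,d['conf'],cv2.minEnclosingCircle(P[:,:2].astype(np.float32)),cv2.boundingRect(c))
cv2.imwrite('pics/w6.png',s['frame'][0:300,100:400,::-1].repeat(2,0).repeat(2,1))
```

```text
{'time_s': 17.383, 'position': [0.6, 0.066, 0.328], 'eef_rot': [0.703, 0.711, 0.0, -0.001], 'force': [-0.687, 0.442, 0.042], 'torque': [-0.008, 0.005, 0.008], 'opening': 0.085, 'grasp_force': 0.0, 'joint_pos': [-0.58, 0.356, 0.534, 1.742, -0.203, 1.099, 0.03]}
wrist ring [([614, 131, 60], 0.93)]
wrist peg1 [([614, 132, 58], 0.65)]
wrist jaw1 [([661, 89, 100], 0.69), ([565, 95, 98], 0.57), ([615, 172, 98], 0.55)]
wrist chuck_top [([615, 120, 61], 0.95), ([617, 132, 58], 0.51)]
ring 0.65 ((0.6181891560554504, 0.11434277147054672), 0.1121770516037941) (198, 48, 142, 145)
chuck_top 0.96 ((0.6176953911781311, 0.11455301940441132), 0.11062376946210861) (198, 48, 142, 145)
```

View pics/w6.png

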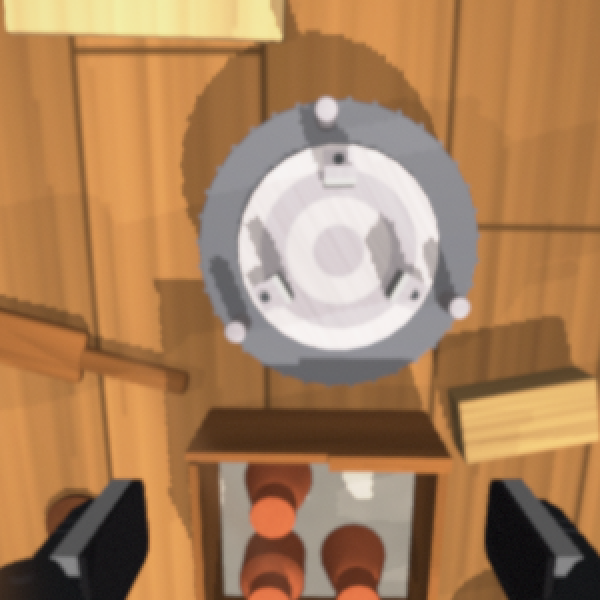

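Crop: the plate ellipse spans columns 237–440 and rows 142–350. The peg tops are at (326,108), (459,307) and (235,331). The jaws are at (338,175), (407,287) and (275,290).

Run:
```python
from h import *
s0,s=snap('wrist');E=camE(s0,s)
f=lambda L:np.array(L)/2+[100,0]
P=ray2z(s,E,f([(237,246),(440,246),(338,142),(338,350),(338,250)]),.062)[:,:2]*1000;print(P.round(1).tolist(),((P[0]+P[1])/2).round(1),((P[2]+P[3])/2).round(1))
g=ray2z(s,E,f([(326,108),(459,307),(235,331)]),.100)[:,:2]*1000;c=g.mean(0)
print('pegs',g.round(1).tolist(),c.round(1),np.linalg.norm(g-c,axis=1).round(1),np.degrees(np.arctan2(*(g-c).T[::-1])).round(1))
j=ray2z(s,E,f([(338,185),(394,278),(288,278)]),.100)[:,:2]*1000
print('jaw inner edge',j.round(1).tolist(),np.linalg.norm(j-c,axis=1).round(1),np.degrees(np.arctan2(*(j-c).T[::-1])).round(1))
```

```text
[[540.7, 110.1], [695.4, 110.3], [616.8, 184.1], [618.5, 29.1], [617.6, 107.1]] [618.  110.2] [617.6 106.6]
pegs [[607.3, 200.4], [703.5, 69.2], [542.2, 51.6]] [617.7 107. ] [93.9 93.8 93.7] [  96.3  -23.8 -143.7]
jaw inner edge [[615.7, 152.1], [656.0, 89.6], [581.1, 89.5]] [45.  42.1 40.6] [  92.5  -24.4 -154.4]
```

The chuck centre is (617.7,107), with pegs at 96°, -24° and -144°; the radius comes out at 93.9, which matches. Next I'll pick the caddy with a diagonal grip.

Call:
{"op": "move_arm", "data": {"plan": [[[-5,-30,-10,1,-0.41],[-10,-65,-30,2,-0.41],[-15,-100,-50,3,-0.41],[-20,-135,-80,4,-0.41],[-25,-170,-110,5,-0.41],[-30,-205,-140,6,-0.41],[-35,-230,-165,7,-0.41],[-38,-243,-180,7.4,-0.41],[-38,-243,-188,7.4,-0.41],[-38,-243,-188,7.4,-0.41],[-38,-243,-188,7.4,-0.41]]], "squeeze": 60}}

```text
time_s: 18.7
position: [0.5627, -0.1829, 0.1408]
eef_rot: [0.387, 0.922, 0.0, -0.0]
force: [1.4, -0.4, 0.1]
opening: 0.0598
grasp_force: 0.0
```

Run:
```python
from h import *
st()
s0,s=snap('wrist');E=camE(s0,s)
print(fit(s,E,'caddy',(.562,-.177),.012),fit(s,E,'cup',(.637,-.174),.012))
lf('wrist',['caddy','cup1'],3)
```

```text
{'time_s': 18.7, 'position': [0.563, -0.183, 0.141], 'eef_rot': [0.387, 0.922, 0.0, -0.0], 'force': [1.354, -0.381, 0.071], 'torque': [0.029, 0.028, 0.0], 'opening': 0.06, 'grasp_force': 0.0, 'joint_pos': [0.025, 0.517, 0.283, 1.973, -0.221, 0.681, 1.222]}
[-0.8815  0.564  -0.175 ] [-0.6916  0.6236 -0.17  ]
wrist caddy [([556, -163, 75], 0.61), ([607, 24, 55], 0.42)]
wrist cup1 [([620, -166, 54], 0.83), ([560, -101, 90], 0.76)]
```

Call:
{"op": "move_arm", "data": {"plan": [[[0,7,-20,0,-0.41],[0,7,-50,0,-0.41],[0,7,-80,0,-0.41],[0,7,-100,0,-0.41],[0,7,-108,0,-0.41],[0,7,-108,0,-0.41],[0,7,-108,0,0.2],[0,7,-108,0,1],[0,7,-108,0,1],[0,7,-108,0,1],[0,7,-108,0,1],[0,7,-108,0,1],[0,7,-108,0,1]]]}}

```text
time_s: 19.93
position: [0.5637, -0.1762, 0.0346]
eef_rot: [0.386, 0.923, 0.0, 0.001]
force: [-0.9, 0.7, 7.3]
opening: 0.0362
grasp_force: 60.4
```

Call:
{"op": "move_arm", "data": {"plan": [[[0,0,10,0,1],[0,0,35,0,1],[0,0,70,0,1],[0,0,105,0,1],[3,15,135,0,1],[8,40,145,0,1],[14,75,145,0,1],[21,110,145,0,1],[28,145,145,0,1],[35,180,145,0,1],[41,215,140,0,1],[48,250,120,0,1],[52,272,95,0,1],[54,282,80,0,1],[54,283,70,0,1],[54,283,70,0,1],[54,283,70,0,1]]]}}

```text
time_s: 21.35
position: [0.6164, 0.1053, 0.1034]
eef_rot: [0.387, 0.922, -0.001, 0.0]
force: [0.1, -0.7, -1.0]
opening: 0.0363
grasp_force: 60.6
```

Run:
```python
from h import *
st()
_,s=snap('side');s0,w=snap('wrist')
a=s['frame'][120:250,180:320,::-1];a=cv2.resize(a,(400,371),interpolation=cv2.INTER_CUBIC)
b=cv2.resize(w['frame'][:,:,::-1],(400,300));b=cv2.copyMakeBorder(b,0,71,0,0,0)
cv2.imwrite('pics/c7.png',np.hstack([a,b]))
```

```text
{'time_s': 21.35, 'position': [0.616, 0.105, 0.103], 'eef_rot': [0.387, 0.922, -0.001, 0.0], 'force': [0.125, -0.731, -1.048], 'torque': [-0.058, -0.052, -0.074], 'opening': 0.036, 'grasp_force': 60.621, 'joint_pos': [-0.443, 0.602, 0.277, 1.925, -0.257, 0.649, 0.77]}
```

View pics/c7.png

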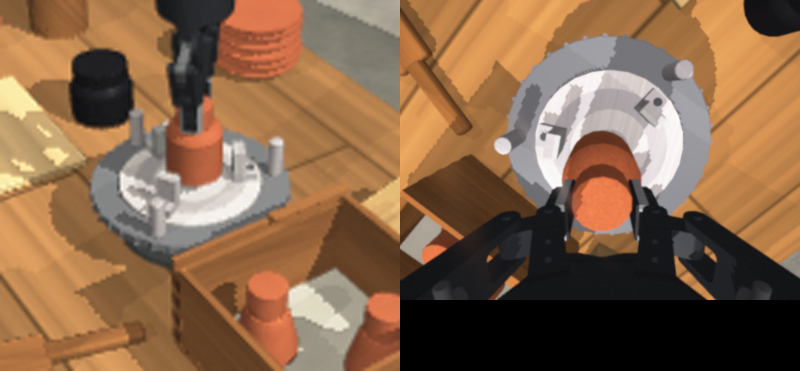

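The caddy is held upright over the chuck centre. I'll lower it the last 19 mm.

Call:
{"op": "move_arm", "data": {"plan": [[[1,1,-6,0,1],[1,1,-11,0,1],[1,1,-15,0,1],[1,1,-17,0,1],[1,1,-17,0,1]]]}}

```text
time_s: 21.87
position: [0.6172, 0.1077, 0.0851]
eef_rot: [0.386, 0.922, -0.0, -0.0]
force: [-0.4, 0.4, -2.0]
opening: 0.0362
grasp_force: 60.6
```

Call:
{"op": "move_arm", "data": {"plan": [[[0,0,-1,0,1],[0,0,-1,0,1],[0,0,-1,0,1]]]}}

```text
time_s: 22.12
position: [0.6177, 0.1079, 0.0849]
eef_rot: [0.386, 0.923, 0.0, 0.0]
force: [1.3, 0.9, -2.1]
opening: 0.0365
grasp_force: 60.7
```

Call:
{"op": "move_arm", "data": {"plan": [[[0,0,-1,0,1],[0,0,-2,0,1],[0,0,-2,0,1]]]}}

```text
time_s: 22.37
position: [0.6178, 0.1079, 0.0846]
eef_rot: [0.386, 0.923, 0.001, 0.0]
force: [-4.3, -1.3, 16.4]
opening: 0.0364
grasp_force: 62.7
```

Contact. I'll release, rise, and move over the peg at 96°, with the fingers closing tangentially.

Call:
{"op": "move_arm", "data": {"plan": [[[0,0,1,0,1],[0,0,2,0,-0.4],[0,0,2,0,-0.4],[0,0,2,0,-0.4],[0,0,2,0,-0.4],[0,0,20,0,-0.4],[0,0,50,0,-0.4],[0,0,85,0,-0.4],[0,0,105,-1,0],[0,20,110,-2,0.29],[-5,50,110,-3,0.29],[-10,80,110,-4,0.29],[-11,92,110,-5,0.29],[-11,92,110,-6,0.29],[-11,92,110,-6.4,0.29],[-11,92,110,-6.4,0.29],[-11,92,110,-6.4,0.29]]]}}

```text
time_s: 23.78
position: [0.6065, 0.2, 0.1926]
eef_rot: [0.667, 0.745, -0.0, 0.0]
force: [-0.3, -0.3, -0.1]
opening: 0.0307
grasp_force: 0.0
```

Run:
```python
from h import *
st()
_,s=snap('top');F=np.array(s['extrinsics'])
lf('top',['caddy'],3);_,q=snap('side');lf('side',['caddy','peg1','cup1','jaw1'],3)
print('caddy side', fit(q,np.array(q['extrinsics']),'caddy',(.618,.107),.062))
cv2.imwrite('pics/c8.png',cv2.resize(q['frame'][120:250,180:320,::-1],(600,557),interpolation=cv2.INTER_CUBIC))
```

```text
{'time_s': 23.783, 'position': [0.606, 0.2, 0.193], 'eef_rot': [0.667, 0.745, -0.0, 0.0], 'force': [-0.299, -0.283, -0.059], 'torque': [-0.047, -0.046, -0.044], 'opening': 0.031, 'grasp_force': 0.0, 'joint_pos': [-0.75, 0.54, 0.525, 1.83, -0.345, 0.863, 0.05]}
top caddy [([607, 106, 120], 0.88), ([481, 462, 7], 0.32)]
side caddy [([605, 92, 118], 0.84)]
side peg1 [([576, 76, 58], 0.56)]
side cup1 [([561, -106, 63], 0.91), ([624, -179, 66], 0.67), ([480, -398, 7], 0.23)]
side jaw1 [([560, 84, 86], 0.67), ([659, 84, 78], 0.65), ([611, 161, 85], 0.52)]
caddy side [-0.6296  0.624   0.117 ]
```

View pics/c8.png

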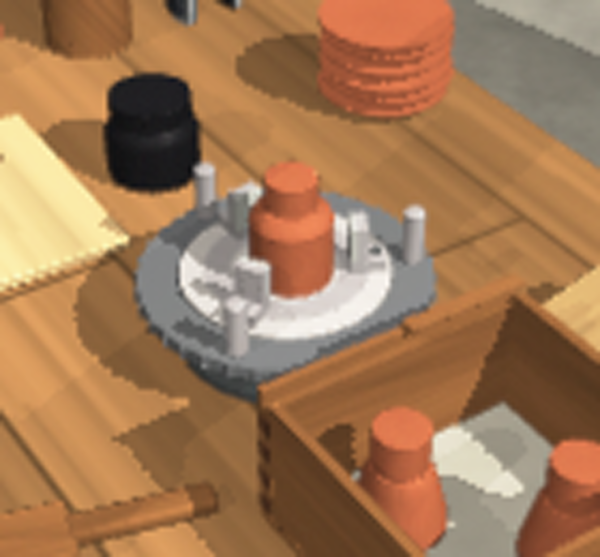

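The caddy stands upright in the centre of the open jaws. I'll lower over the peg (no more pictures are left, so I'll use forces and fits from here).

Call:
{"op": "move_arm", "data": {"plan": [[[0,0,-35,0,0.29],[0,0,-70,0,0.29],[0,0,-105,0,0.29],[0,0,-130,0,0.29],[0,0,-138,0,0.29],[0,0,-141,0,0.29],[0,0,-144,0,0.29],[0,0,-144,0,0.29]]]}}

```text
time_s: 24.8
position: [0.6075, 0.2, 0.0498]
eef_rot: [0.668, 0.744, 0.001, 0.0]
force: [-0.1, 0.0, 0.8]
opening: 0.0304
grasp_force: 0.0
```

Call:
{"op": "move_arm", "data": {"plan": [[[0,0,-8,0,0.29],[0,0,-16,0,0.29],[0,0,-22,0,0.29],[0,0,-24,0,0.29],[0,0,-24,0,0.29]]]}}

```text
time_s: 25.22
position: [0.6062, 0.1999, 0.0241]
eef_rot: [0.668, 0.744, -0.0, -0.0]
force: [-0.1, 0.6, 0.1]
opening: 0.0304
grasp_force: 0.0
```

Call:
{"op": "move_arm", "data": {"plan": [[[-6.5,-0.9,0,0.67,0.29],[-12.9,-2.3,0,1.33,0.29],[-19.2,-4.2,0,2,0.29],[-25.4,-6.4,0,2.67,0.29],[-31.3,-9.1,0,3.33,0.29],[-37.1,-12.2,0,4,0.29],[-37.1,-12.2,0,4,0.29]]]}}

```text
time_s: 25.8
position: [0.5696, 0.1874, 0.0252]
eef_rot: [0.497, 0.868, 0.0, 0.0]
force: [-0.7, -0.1, 0.1]
opening: 0.0303
grasp_force: 0.0
```

Run:
```python
from h import *
st();_,s=snap('side');lf('side',['peg1','jaw1','caddy'],3)
```

```text
{'time_s': 25.8, 'position': [0.57, 0.187, 0.025], 'eef_rot': [0.497, 0.868, 0.0, 0.0], 'force': [-0.679, -0.137, 0.096], 'torque': [0.011, -0.044, -0.026], 'opening': 0.03, 'grasp_force': 0.0, 'joint_pos': [-0.574, 0.691, 0.245, 2.028, -0.354, 0.462, 0.465]}
side peg1 [([569, 79, 58], 0.89)]
side jaw1 [([604, 159, 84], 0.58), ([651, 84, 79], 0.4)]
side caddy [([605, 92, 118], 0.8)]
```

```bash
cat >> h.py <<'E'
def ringfit(s,E,pegs=(0,1,2)):
    """score ring offset from jaw-aligned pose by peg brightness vs side bands"""
    g=cv2.cvtColor(s['frame'],cv2.COLOR_RGB2GRAY).astype(float);out=[]
    f=s['frame'].astype(float);neutral=f.min(2)-1.5*(f.max(2)-f.min(2))
    for q in np.arange(-.1,1.2,.02):
        sc=[]
        for k in pegs:
            b=np.radians(90-120*k)+q;P=np.array([[.6177+.094*np.cos(b),.107+.094*np.sin(b),z] for z in np.linspace(.064,.099,9)])
            uv=proj(s,E,P);w=6 
            v=lambda d:cv2.remap(neutral.astype(np.float32),(uv[:,0]+d).astype(np.float32),uv[:,1].astype(np.float32),1).mean()
            sc.append(v(0)-max(v(w),v(-w)))
        out.append([q]+sc)
    return np.array(out)
E
python3 - <<'E'
from h import *
_,s=snap('side');o=ringfit(s,np.array(s['extrinsics']))
for k in range(3):
    i=np.argsort(-o[:,1+k])[:4];print(k,[(round(o[j,0],2),round(o[j,1+k])) for j in i])
E
```

```text
0 [(np.float64(0.58), 33), (np.float64(0.6), 32), (np.float64(0.62), 27), (np.float64(0.56), 23)]
1 [(np.float64(0.58), 137), (np.float64(0.6), 137), (np.float64(0.56), 137), (np.float64(0.62), 131)]
2 [(np.float64(0.58), 41), (np.float64(0.56), 38), (np.float64(0.54), 29), (np.float64(-0.1), 25)]
```

Call:
{"op": "move_arm", "data": {"plan": [[[-2.8,-1.7,0,0.33,0.29],[-5.6,-3.5,0,0.67,0.29],[-8.3,-5.4,0,1,0.29],[-10.9,-7.4,0,1.33,0.29],[-13.4,-9.5,0,1.67,0.29],[-15.9,-11.7,0,2,0.29]]]}}

```text
time_s: 26.55
position: [0.5538, 0.1757, 0.0249]
eef_rot: [0.404, 0.915, 0.0, 0.0]
force: [4.2, 1.0, -2.1]
opening: 0.0303
grasp_force: 2.0
```

Run:
```python
from h import *
st()
_,s=snap('side');o=ringfit(s,np.array(s['extrinsics']))
for k in range(3):
    i=np.argsort(-o[:,1+k])[:4];print(k,[(round(o[j,0],2),round(o[j,1+k])) for j in i])
```

```text
{'time_s': 26.55, 'position': [0.554, 0.176, 0.025], 'eef_rot': [0.404, 0.915, 0.0, 0.0], 'force': [4.247, 1.027, -2.133], 'torque': [0.104, -1.012, -0.077], 'opening': 0.03, 'grasp_force': 1.979, 'joint_pos': [-0.528, 0.672, 0.183, 2.068, -0.278, 0.424, 0.61]}
0 [(np.float64(-0.1), 26), (np.float64(-0.08), 18), (np.float64(-0.06), 9), (np.float64(-0.04), 6)]
1 [(np.float64(0.78), 152), (np.float64(0.8), 150), (np.float64(0.76), 148), (np.float64(0.82), 140)]
2 [(np.float64(0.76), 31), (np.float64(0.78), 30), (np.float64(0.8), 16), (np.float64(0.52), 9)]
```

Call:
{"op": "move_arm", "data": {"plan": [[[-1.2,-1.1,0,0.17,0.29],[-2.4,-2.2,0,0.33,0.29],[-3.6,-3.4,0,0.5,0.29],[-4.7,-4.6,0,0.67,0.29]]]}}

```text
time_s: 26.93
position: [0.5499, 0.1716, 0.025]
eef_rot: [0.372, 0.928, 0.001, 0.001]
force: [5.1, 1.7, -1.3]
opening: 0.0305
grasp_force: 2.6
```

Call:
{"op": "move_arm", "data": {"plan": [[[-1.1,-1.2,0,0.17,0.29],[-2.2,-2.4,0,0.33,0.29],[-2.2,-2.4,0,0.33,0.29]]]}}

```text
time_s: 27.18
position: [0.5474, 0.169, 0.0251]
eef_rot: [0.356, 0.934, 0.0, 0.001]
force: [5.6, 1.5, -0.7]
opening: 0.0305
grasp_force: 1.8
```

Call:
{"op": "move_arm", "data": {"plan": [[[-1.1,-1.2,0,0.17,0.29],[-2.1,-2.5,0,0.33,0.29],[-2.1,-2.5,0,0.33,0.29]]]}}

```text
time_s: 27.43
position: [0.5453, 0.1666, 0.0251]
eef_rot: [0.34, 0.94, 0.001, 0.001]
force: [3.3, 1.3, 0.1]
opening: 0.0306
grasp_force: 1.9
```

Run:
```python
from h import *
st()
_,s=snap('side');o=ringfit(s,np.array(s['extrinsics']))
for k in (1,2):
    i=np.argsort(-o[:,1+k])[:4];print(k,[(round(o[j,0],2),round(o[j,1+k])) for j in i])
```

```text
{'time_s': 27.433, 'position': [0.545, 0.167, 0.025], 'eef_rot': [0.34, 0.94, 0.001, 0.001], 'force': [3.327, 1.327, 0.113], 'torque': [0.281, -0.937, -0.075], 'opening': 0.031, 'grasp_force': 1.903, 'joint_pos': [-0.493, 0.66, 0.143, 2.091, -0.225, 0.402, 0.705]}
1 [(np.float64(0.92), 166), (np.float64(0.94), 163), (np.float64(0.96), 158), (np.float64(0.98), 147)]
2 [(np.float64(0.94), 16), (np.float64(0.3), 14), (np.float64(0.92), 14), (np.float64(0.28), 14)]
```

Call:
{"op": "move_arm", "data": {"plan": [[[-1,-1.2,0,0.17,0.29],[-2.1,-2.5,0,0.33,0.29],[-2.1,-2.5,0,0.33,0.29]]]}}

```text
time_s: 27.73
position: [0.5433, 0.1642, 0.0251]
eef_rot: [0.324, 0.946, 0.001, 0.001]
force: [5.7, 1.5, -0.1]
opening: 0.0303
grasp_force: 1.9
```

Call:
{"op": "move_arm", "data": {"plan": [[[-0.5,-0.7,0,0.1,0.29],[-1,-1.3,0,0.17,0.29],[-1,-1.3,0,0.17,0.29]]]}}

```text
time_s: 27.98
position: [0.5425, 0.163, 0.0251]
eef_rot: [0.315, 0.949, 0.001, 0.001]
force: [5.9, 0.5, -0.3]
opening: 0.0305
grasp_force: 2.2
```

Call:
{"op": "move_arm", "data": {"plan": [[[-0.5,-0.7,0,0.08,0.29],[-1,-1.3,0,0.17,0.29],[-1,-1.3,0,0.17,0.29]]]}}

```text
time_s: 28.23
position: [0.5423, 0.1625, 0.0251]
eef_rot: [0.307, 0.952, 0.001, 0.001]
force: [8.7, 3.3, -2.6]
opening: 0.0301
grasp_force: 3.6
```

Call:
{"op": "move_arm", "data": {"plan": [[[-0.4,-0.6,0,0.08,0.29],[-0.9,-1.3,0,0.17,0.29],[-0.9,-1.3,0,0.17,0.29]]]}}

```text
time_s: 28.48
position: [0.5424, 0.1621, 0.0252]
eef_rot: [0.298, 0.955, 0.002, 0.002]
force: [9.5, 6.4, -5.5]
opening: 0.0304
grasp_force: 5.3
```

Call:
{"op": "move_arm", "data": {"plan": [[[-0.3,-0.5,0,0.05,0.29],[-0.6,-0.9,0,0.08,0.29],[-0.6,-0.9,0,0.08,0.29]]]}}

```text
time_s: 28.73
position: [0.5424, 0.162, 0.0252]
eef_rot: [0.294, 0.956, 0.002, 0.003]
force: [11.7, 6.9, -8.3]
opening: 0.0304
grasp_force: 6.6
```

Call:
{"op": "move_arm", "data": {"plan": [[[-0.4,-0.6,0,0,0.29],[-0.4,-0.6,0,0,0.29],[-0.4,-0.6,0,0,0.29]]]}}

```text
time_s: 28.98
position: [0.5424, 0.1618, 0.0252]
eef_rot: [0.294, 0.956, 0.003, 0.003]
force: [13.7, 9.0, -9.6]
opening: 0.0307
grasp_force: 7.3
```

Run:
```python
from h import *
st()
_,s=snap('side');o=ringfit(s,np.array(s['extrinsics']))
for k in (1,2):
    i=np.argsort(-o[:,1+k])[:3];print(k,[(round(o[j,0],2),round(o[j,1+k])) for j in i])
print(fit(s,np.array(s['extrinsics']),'caddy',(.618,.107),.062)); lf('side',['jaw1','caddy'],3)
```

```text
{'time_s': 28.983, 'position': [0.542, 0.162, 0.025], 'eef_rot': [0.294, 0.956, 0.003, 0.003], 'force': [13.65, 9.035, -9.628], 'torque': [1.691, -2.373, -0.187], 'opening': 0.031, 'grasp_force': 7.285, 'joint_pos': [-0.467, 0.654, 0.114, 2.105, -0.188, 0.385, 0.772]}
1 [(np.float64(1.0), 175), (np.float64(1.02), 172), (np.float64(1.04), 170)]
2 [(np.float64(0.4), 14), (np.float64(0.38), 14), (np.float64(0.36), 13)]
[-0.5943  0.6226  0.1251]
side jaw1 []
side caddy [([608, 98, 118], 0.83)]
```

The ring stopped hard, with about 15 N tangential at the peg. I'll back off inside the straddle, lift clear, and head for the cups.

Call:
{"op": "move_arm", "data": {"plan": [[[2,2.8,0,0,0.29],[4,5.5,0,0,0.29],[5,7,0,0,0.29],[5,7,0,0,0.29],[5,7,20,0,0.29],[5,7,50,0,0.29],[5,7,90,0,0.29],[5,7,130,0,0.29],[5,7,170,0,0.29],[7,-25,200,0,-0.41],[10,-60,220,0,-0.41],[15,-100,220,0,-0.41],[20,-140,200,0,-0.41],[25,-180,170,0,-0.41],[26,-220,150,0,-0.41],[27,-250,130,0,-0.41],[27,-260,120,0,-0.41],[27,-260,120,0,-0.41]]]}}

```text
time_s: 30.63
position: [0.5622, -0.1066, 0.1418]
eef_rot: [0.298, 0.955, -0.002, -0.003]
force: [-0.4, 0.5, 0.5]
opening: 0.0603
grasp_force: 0.0
```

Run:
```python
from h import *
st()
s0,s=snap('wrist');E=camE(s0,s)
lf('wrist',['cup1'],4)
print(fit(s,E,'cup',(.568,-.094),.012))
_,t=snap('side');lf('side',['cup1','caddy'],3);F=np.array(t['extrinsics'])
print('cap',fit(t,F,'caddy',(.618,.107),.062)); o=ringfit(t,F)
for k in range(3): print([(round(o[j,0],2),round(o[j,1+k])) for j in np.argsort(-o[:,1+k])[:3]])
```

```text
{'time_s': 30.633, 'position': [0.562, -0.107, 0.142], 'eef_rot': [0.298, 0.955, -0.002, -0.003], 'force': [-0.361, 0.492, 0.492], 'torque': [0.032, 0.024, -0.026], 'opening': 0.06, 'grasp_force': 0.0, 'joint_pos': [-0.069, 0.491, 0.224, 2.009, -0.167, 0.664, 1.226]}
wrist cup1 [([559, -92, 84], 0.73), ([627, -166, 62], 0.6)]
[-0.9047  0.5653 -0.0927]
side cup1 [([559, -105, 66], 0.91), ([623, -181, 64], 0.8)]
side caddy [([606, 98, 120], 0.86)]
cap [-0.5951  0.6226  0.1251]
[(np.float64(-0.06), 43), (np.float64(-0.04), 42), (np.float64(-0.02), 39)]
[(np.float64(0.96), 179), (np.float64(0.98), 176), (np.float64(1.0), 175)]
[(np.float64(0.3), 8), (np.float64(0.28), 8), (np.float64(0.36), 7)]
```

Call:
{"op": "move_arm", "data": {"plan": [[[2,7,0,-0.8,-0.41],[4.5,13,-10,-1.7,-0.41],[4.5,13,-35,-1.7,-0.41],[4.5,13,-65,-1.7,-0.41],[4.5,13,-95,-1.7,-0.41],[4.5,13,-108,-1.7,-0.41],[4.5,13,-112,-1.7,-0.41],[4.5,13,-112,-1.7,0.2],[4.5,13,-112,-1.7,1],[4.5,13,-112,-1.7,1],[4.5,13,-112,-1.7,1],[4.5,13,-112,-1.7,1],[4.5,13,-112,-1.7,1]]], "squeeze": 50}}

```text
time_s: 31.97
position: [0.5709, -0.0882, 0.0337]
eef_rot: [0.379, 0.926, 0.0, 0.001]
force: [-0.7, 0.1, 4.4]
opening: 0.037
grasp_force: 49.6
```

Call:
{"op": "move_arm", "data": {"plan": [[[0,0,10,0,1],[0,0,35,0,1],[0,0,70,0,1],[0,0,105,0,1],[0,0,140,0,1],[-5,20,165,0,1],[-12,50,170,0,1],[-20,85,170,0,1],[-28,120,170,0,1],[-37,157,170,0,1],[-46,195,170,0,1],[-55,233,170,0,1],[-64,271,170,0,1],[-73,309,165,0,1],[-82,347,145,0,1],[-91,385,120,0,1],[-97,415,95,0,1],[-101,428,70,0,1],[-101,428,50,0,1],[-101,428,50,0,1]]]}}

```text
time_s: 33.63
position: [0.4663, 0.3398, 0.0797]
eef_rot: [0.377, 0.926, -0.003, -0.001]
force: [-0.4, -1.3, -1.5]
opening: 0.0373
grasp_force: 49.8
```

Run:
```python
from h import *
st()
s0,s=snap('wrist');E=camE(s0,s);p=s0['position']
print(fit(s,E,'cup',p[:2],p[2]-.0217))
_,t=snap('top');T=np.array(t['extrinsics']);lf('top',['board','caddy','cup1'],3)
for d in env.trace('top','board')[:1]:
    m=cv2.morphologyEx(d['region'].astype(np.uint8),cv2.MORPH_OPEN,np.ones((5,5)));v,u=np.nonzero(m);print(ray2z(t,T,cv2.boxPoints(cv2.minAreaRect(np.c_[u,v].astype(np.float32))),.01)[:,:2].round(3).tolist())
```

```text
{'time_s': 33.633, 'position': [0.466, 0.34, 0.08], 'eef_rot': [0.377, 0.926, -0.003, -0.001], 'force': [-0.358, -1.263, -1.538], 'torque': [-0.043, 0.029, 0.044], 'opening': 0.037, 'grasp_force': 49.811, 'joint_pos': [-0.875, 0.587, 0.216, 2.044, -0.234, 0.54, 0.305]}
[-0.818   0.467   0.3365]
top board [([599, -135, 14], 0.68), ([457, 327, 5], 0.65)]
top caddy [([610, 115, 118], 0.84), ([634, -390, 1], 0.65), ([470, -398, 2], 0.51)]
top cup1 [([629, -164, 61], 0.74)]
[[0.357, 0.493], [0.576, 0.492], [0.57, 0.273], [0.352, 0.277]]
```

Call:
{"op": "move_arm", "data": {"plan": [[[0,2,-15,0,1],[0,2,-30,0,1],[0,2,-40,0,1],[0,2,-45,0,1],[0,2,-46,0,1],[0,2,-46,0,1]]]}}

```text
time_s: 34.43
position: [0.4693, 0.3414, 0.037]
eef_rot: [0.379, 0.925, -0.0, 0.0]
force: [0.0, -0.7, -1.3]
opening: 0.0368
grasp_force: 49.8
```

Call:
{"op": "move_arm", "data": {"plan": [[[0,0,-1,0,1],[0,0,-2,0,1],[0,0,-2,0,1]]]}}

```text
time_s: 34.68
position: [0.4692, 0.3418, 0.0351]
eef_rot: [0.379, 0.926, 0.0, 0.0]
force: [0.6, 0.1, 0.4]
opening: 0.0371
grasp_force: 49.8
```

Call:
{"op": "move_arm", "data": {"plan": [[[0,0,-1,0,1],[0,0,-2,0,1],[0,0,-3,0,1],[0,0,-3,0,1]]]}}

```text
time_s: 35.02
position: [0.4691, 0.3417, 0.0318]
eef_rot: [0.379, 0.926, 0.0, 0.0]
force: [-0.4, 1.0, 0.6]
opening: 0.0367
grasp_force: 49.9
```

Call:
{"op": "move_arm", "data": {"plan": [[[0,0,-1,0,1],[0,0,-1,0,1],[0,0,-1,0,1]]]}}

```text
time_s: 35.27
position: [0.4691, 0.3416, 0.0315]
eef_rot: [0.379, 0.925, 0.0, 0.0]
force: [-2.7, -1.6, 9.7]
opening: 0.0369
grasp_force: 50.1
```

Call:
{"op": "move_arm", "data": {"plan": [[[0,0,1,0,-0.41],[0,0,1,0,-0.41],[0,0,1,0,-0.41],[0,0,1,0,-0.41],[0,0,30,0,-0.41],[0,0,70,0,-0.41],[0,0,110,0,-0.41],[6,-20,140,0,-0.41],[18,-56,150,0,-0.41],[30,-94,150,0,-0.41],[42,-132,150,0,-0.41],[54,-170,150,0,-0.41],[66,-208,150,0,-0.41],[78,-246,150,0,-0.41],[90,-284,150,0,-0.41],[102,-322,150,0,-0.41],[114,-360,150,0,-0.41],[126,-398,150,0,-0.41],[138,-436,145,0,-0.41],[148,-470,140,0,-0.41]]]}}

```text
time_s: 36.93
position: [0.6177, -0.1312, 0.1708]
eef_rot: [0.379, 0.925, -0.0, 0.0]
force: [-0.6, 1.1, 0.1]
opening: 0.0602
grasp_force: 0.0
```

Call:
{"op": "move_arm", "data": {"plan": [[[10,-25,-10,0,-0.41],[18,-45,-30,0,-0.41],[18,-45,-30,0,-0.41],[18,-45,-30,0,-0.41],[18,-45,-30,0,-0.41]]]}}

```text
time_s: 37.35
position: [0.6348, -0.1725, 0.1406]
eef_rot: [0.379, 0.926, 0.0, -0.0]
force: [0.3, 0.4, 0.4]
opening: 0.0602
grasp_force: 0.0
```

Run:
```python
from h import *
st()
s0,s=snap('wrist');E=camE(s0,s)
lf('wrist',['cup1'],4)
print(fit(s,E,'cup',(.637,-.174),.012))
_,t=snap('side');lf('side',['cup1','caddy'],3)
print(fit(t,np.array(t['extrinsics']),'cup',(.47,.34),.01))
_,t=snap('top');lf('top',['cup1','caddy'],3)
print(fit(t,np.array(t['extrinsics']),'cup',(.47,.34),.01))
```

```text
{'time_s': 37.35, 'position': [0.635, -0.172, 0.141], 'eef_rot': [0.379, 0.926, 0.0, -0.0], 'force': [0.253, 0.421, 0.389], 'torque': [0.027, -0.007, -0.002], 'opening': 0.06, 'grasp_force': 0.0, 'joint_pos': [0.009, 0.587, 0.263, 1.82, -0.211, 0.762, 1.177]}
wrist cup1 [([593, -374, 3], 0.63), ([630, -167, 81], 0.56)]
[-0.9087  0.637  -0.1733]
side cup1 [([622, -178, 66], 0.75), ([459, 324, 51], 0.74), ([482, -402, 5], 0.48)]
side caddy [([610, 103, 119], 0.8)]
[-0.7662  0.466   0.3394]
top cup1 [([463, 323, 58], 0.54)]
top caddy [([607, 114, 119], 0.68)]
[-0.3103  0.47    0.34  ]
```

Call:
{"op": "move_arm", "data": {"plan": [[[2,-1,-20,0,-0.41],[2,-1,-50,0,-0.41],[2,-1,-80,0,-0.41],[2,-1,-100,0,-0.41],[2,-1,-109,0,-0.41],[2,-1,-109,0,-0.41],[2,-1,-109,0,0.2],[2,-1,-109,0,1],[2,-1,-109,0,1],[2,-1,-109,0,1],[2,-1,-109,0,1],[2,-1,-109,0,1]]], "squeeze": 50}}

```text
time_s: 38.75
position: [0.6383, -0.1746, 0.0334]
eef_rot: [0.379, 0.926, 0.0, 0.001]
force: [0.9, 1.3, 7.2]
opening: 0.0362
grasp_force: 50.8
```

Call:
{"op": "move_arm", "data": {"plan": [[[0,0,10,0,1],[0,0,35,0,1],[0,0,70,0,1],[0,0,105,0,1],[0,0,140,0,1],[-5,17,165,0,1],[-14,50,175,0,1],[-25,86,175,0,1],[-36,124,175,0,1],[-47,162,175,0,1],[-58,200,175,0,1],[-69,238,175,0,1],[-80,276,175,0,1],[-91,314,175,0,1],[-102,352,175,0,1],[-113,390,175,0,1],[-124,428,175,0,1],[-135,466,175,0,1],[-146,504,175,0,1],[-157,542,175,0,1]]]}}

```text
time_s: 40.42
position: [0.479, 0.3691, 0.2077]
eef_rot: [0.379, 0.925, 0.0, 0.0]
force: [1.2, 0.6, -0.7]
opening: 0.0362
grasp_force: 50.4
```

Call:
{"op": "move_arm", "data": {"plan": [[[-9,30,0,0,1],[-18,62,-10,0,1],[-18,62,-40,0,1],[-18,62,-80,0,1],[-18,62,-110,0,1],[-18,62,-125,0,1],[-18,62,-125,0,1],[-18,62,-125,0,1]]]}}

```text
time_s: 41.08
position: [0.4619, 0.4293, 0.0819]
eef_rot: [0.379, 0.925, -0.001, -0.0]
force: [1.3, -0.5, -1.1]
opening: 0.0367
grasp_force: 50.4
```

Run:
```python
from h import *
st()
s0,s=snap('wrist');E=camE(s0,s);p=s0['position']
print(fit(s,E,'cup',p[:2],p[2]-.0217))
```

```text
{'time_s': 41.083, 'position': [0.462, 0.429, 0.082], 'eef_rot': [0.379, 0.925, -0.001, -0.0], 'force': [1.323, -0.481, -1.087], 'torque': [0.023, -0.026, -0.054], 'opening': 0.037, 'grasp_force': 50.393, 'joint_pos': [-0.976, 0.63, 0.209, 1.923, -0.214, 0.611, 0.164]}
[-0.8965  0.4619  0.4286]
```

Call:
{"op": "move_arm", "data": {"plan": [[[0,0,-15,0,1],[0,0,-30,0,1],[0,0,-40,0,1],[0,0,-46,0,1],[0,0,-48,0,1],[0,0,-49,0,1],[0,0,-49,0,1]]]}}

```text
time_s: 41.72
position: [0.4624, 0.4299, 0.0333]
eef_rot: [0.379, 0.926, 0.0, 0.0]
force: [0.1, 0.2, -0.6]
opening: 0.0366
grasp_force: 50.4
```

Call:
{"op": "move_arm", "data": {"plan": [[[0,0,-1,0,1],[0,0,-2,0,1],[0,0,-2,0,1]]]}}

```text
time_s: 41.97
position: [0.4624, 0.4301, 0.0314]
eef_rot: [0.379, 0.926, 0.001, 0.0]
force: [-0.6, 0.9, 2.5]
opening: 0.0366
grasp_force: 50.8
```

Contact. I'll release, retreat, and then check everything.

Call:
{"op": "move_arm", "data": {"plan": [[[0,0,0,0,-0.41],[0,0,0,0,-0.41],[0,0,0,0,-0.41],[0,0,0,0,-0.41],[0,0,30,0,-0.41],[0,0,70,0,-0.41],[0,0,110,0,-0.41],[0,0,150,0,-0.41],[0,0,190,0,-0.41],[10,-20,220,-1,-0.41],[20,-50,260,-2,-1],[30,-85,285,-3,-1],[40,-120,285,-4,-1],[50,-155,285,-5,-1],[60,-190,285,-6,-1],[70,-225,285,-7,-1],[80,-260,285,-7,-1],[80,-280,285,-7,-1],[80,-280,285,-7,-1]]]}}

```text
time_s: 43.55
position: [0.5425, 0.1437, 0.3163]
eef_rot: [0.688, 0.726, -0.0, 0.001]
force: [0.1, -0.2, -0.1]
opening: 0.0851
grasp_force: 0.0
```

Run:
```python
from h import *
st()
s0,s=snap('wrist');E=camE(s0,s)
lf('wrist',['cup1','caddy','jaw1','ring'],4)
print('cups',fit(s,E,'cup',(.468,.34),.01),fit(s,E,'cup',(.462,.43),.01))
print('caddy',fit(s,E,'caddy',(.618,.107),.062))
o=ringfit(s,E)
for k in range(3): print([(round(o[j,0],2),round(o[j,1+k])) for j in np.argsort(-o[:,1+k])[:3]])
_,t=snap('side');F=np.array(t['extrinsics']);print('side',fit(t,F,'cup',(.468,.34),.01),fit(t,F,'cup',(.462,.43),.01))
lf('side',['cup1','lid','jar','spatula','paddle','rib','wedge'],3)
_,t=snap('top');T=np.array(t['extrinsics'])
lf('top',['cup1','cup2','lid','lid_grip','jar','spatula','paddle','rib','wedge'],3)
for d in env.trace('top','lid')[:1]:
    v,u=np.nonzero(cv2.morphologyEx(d['region'].astype(np.uint8),cv2.MORPH_OPEN,np.ones((5,5))));P=ray2z(t,T,cv2.boxPoints(cv2.minAreaRect(np.c_[u,v].astype(np.float32))),.006);print('lid',P[:,:2].round(3).tolist(),P.mean(0).round(3))
```

```text
{'time_s': 43.55, 'position': [0.542, 0.144, 0.316], 'eef_rot': [0.688, 0.726, -0.0, 0.001], 'force': [0.107, -0.241, -0.059], 'torque': [0.02, -0.001, -0.035], 'opening': 0.085, 'grasp_force': 0.0, 'joint_pos': [-0.778, 0.303, 0.558, 1.849, -0.182, 1.04, -0.094]}
wrist cup1 [([471, 322, 56], 0.69), ([608, -97, 27], 0.32)]
wrist caddy [([611, 132, 58], 0.6), ([609, 131, 121], 0.59)]
wrist jaw1 [([614, 161, 80], 0.89), ([650, 97, 105], 0.67), ([611, 131, 61], 0.66)]
wrist ring [([611, 134, 58], 0.62)]
cups [-0.9649  0.466   0.3387] [-0.      0.4439  0.4119]
caddy [-0.814   0.6153  0.1197]
[(np.float64(0.9), 37), (np.float64(0.92), 37), (np.float64(0.94), 19)]
[(np.float64(0.96), 0), (np.float64(0.94), -8), (np.float64(0.98), -14)]
[(np.float64(0.96), 161), (np.float64(0.94), 136), (np.float64(0.98), 75)]
side [-0.6722  0.4647  0.342 ] [-0.4699  0.4646  0.4306]
side cup1 [([453, 413, 50], 0.68), ([462, 319, 49], 0.58), ([582, 91, 59], 0.33)]
side lid [([481, -399, 6], 0.71)]
side jar [([631, 343, 51], 0.84)]
side spatula [([636, -395, 6], 0.92)]
side paddle [([364, 13, 12], 0.68), ([586, 92, 57], 0.65)]
side rib [([365, -157, 8], 0.94)]
side wedge [([802, -35, 44], 0.7)]
top cup1 [([463, 335, 91], 0.56), ([463, 418, 60], 0.55)]
top cup2 [([463, 335, 91], 0.56), ([463, 418, 60], 0.55)]
top lid [([471, -397, 3], 0.87), ([464, -376, -2], 0.62)]
top lid_grip [([610, 115, 117], 0.67), ([612, -136, 11], 0.39)]
top jar [([634, 367, 70], 0.75), ([610, -136, 10], 0.5)]
top spatula []
top paddle [([363, 23, 16], 0.83), ([470, -399, 5], 0.74)]
top rib [([608, 71, 54], 0.56)]
top wedge [([774, -24, 45], 0.81)]
lid [[0.566, -0.307], [0.563, -0.504], [0.38, -0.496], [0.385, -0.301]] [ 0.473 -0.402  0.006]
```

The lid and both cups check out. The caddy fit is affected by the jaws hiding part of it, so I'll check using the stub only, which isn't hidden.

Run:
```python
import h
from h import *
PROF['stub']=[(0.061,.019),(.084,.019)]
s0,s=snap('wrist');E=camE(s0,s)
f=s['frame'].astype(int);red=((f[...,0]>1.75*f[...,2])&(f[...,0]-f[...,1]>40))
p=proj(s,E,[[.6177,.107,.146],[.6177,.107,.123]]).round(1);print(p.tolist())
u0,v0=p[0].astype(int)
w=red[v0-40:v0+40,u0-40:u0+40];n,l,st_,c=cv2.connectedComponentsWithStats(w.astype(np.uint8));i=1+np.argmax(st_[1:,4]);print('red blob bbox',st_[i][:4]+[u0-40,v0-40,0,0])
a=np.linspace(0,6.28,60)
for z,r in((.146,.019),(.112,.03),(.1,.03)):
    q=proj(s,E,np.c_[.6177+r*np.cos(a),.107+r*np.sin(a),np.full(60,z)]);print(z,q.min(0).round(1),q.max(0).round(1))
sub=f[v0-32:v0+36:3,u0-26:u0+28:3]
for row in sub: print(' '.join('%3d'%x[0] if x[0]>1.75*x[2] else '  .' for x in row))
for d in env.trace('wrist','caddy')[:2]:
    v,u=np.nonzero(d['region']);print(d['conf'],u.min(),u.max(),v.min(),v.max(),len(u))
```

```text
[[314.3, 205.1], [311.1, 199.7]]
red blob bbox [288 167  43  44]
0.146 [299.6 190.9] [329.  218.9]
0.112 [288.4 176.5] [331.1 217.4]
0.1 [287.6 174.7] [329.  214.5]
  .  83  83  89 119 135 143 147 145 146 144 143   .   .   .   .   .   .
 85  81  94 128 136 146 149 155 155 153 151 157 155   .   .   .   .   .
 78  86 122 135 145 151 150 153 147 151 157 171 174   .   .   .   .   .
 78 107 130 143 151 131 102  93  97 102 113 157 198 177   .   .   .   .
 79 123 140 149 133  86 100 164 196 208 196 159 207 196   .   .   .   .
 90 135 152 145  86 109 209 226 223 225 223 223 202 201 174   .   .   .
108 148 178 133  88 210 225 224 223 225 226 225 222 201 180   .   .   .
  . 154 185 161 140 227 225 226 227 225 225 227 226 220   .   .   .   .
  . 155 186 176 181 227 225 226 225 223 226 228 226 226   .   .   .   .
  .   . 181 200 187 225 225 225 226 227 225 227 227 226   .   .   .   .
  .   . 174 194 194 226 226 225 230 227 226 227 227   .   .   .   .   .
  .   .   . 182 195 220 226 225 226 226 228 226   .   .   .   .   .   .
  .   .   .   .   . 204 216 228 227 228 228   .   .   .   .   .   .   .
  .   .   .   .   .   .   .   .   .   .   .   .   .   .   .   .   .   .
  .   .   .   .   .   .   .   .   .   .   .   .   .   .   .   .   .   .
  .   .   .   .   .   .   .   .   .   .   .   .   .   .   .   .   .   .
  .   .   .   .   .   .   .   .   .   .   .   .   .   .   .   .   .   .
  .   .   .   .   .   .   .   .   .   .   .   .   .   .   .   .   .   .
  .   .   .   .   .   .   .   .   .   .   .   .   .   .   .   .   .   .
  .   .   .   .   .   .   .   .   .   .   .   .   .   .   .   .   .   .
  .   .   .   .   .   .   .   .   .   .   .   .   .   .   .   .   . 186
  .   .   .   .   .   .   .   .   .   .   .   .   .   .   .   . 209 180
  .   .   .   .   .   .   .   .   .   .   .   .   . 135 147 202 209 166
0.97 285 330 165 210 1596
0.65 143 289 0 74 8152
```

Run:
```python
from h import *
s0,s=snap('wrist');E=camE(s0,s);f=s['frame'].astype(int)
c=np.array([.6177,.107])
for k in(143,23,-97):
    b=np.radians(k);P=[[c[0]+.094*np.cos(b),c[1]+.094*np.sin(b),.1]];uv=proj(s,E,P)[0];u,v=uv.round().astype(int)
    w=f[max(0,v-16):v+17,u-16:u+17]; m=((w.min(2)>190)&(w.max(2)-w.min(2)<35)).astype(np.uint8)
    n,l,q,cc=cv2.connectedComponentsWithStats(m);print(k,uv.round(1),[(q[i].tolist(),(cc[i]+[u-16,max(0,v-16)]).round(1).tolist(),ray2z(s,E,[cc[i]+[u-16,max(0,v-16)]],.1)[0,:2].round(4).tolist()) for i in range(1,n) if q[i][4]>15])
# plate: light pixels extents
m=(f.min(2)>150)&(f.max(2)-f.min(2)<40);v,u=np.nonzero(m[100:290,200:430]);print('light bbox',u.min()+200,u.max()+200,v.min()+100,v.max()+100)
a=np.linspace(0,6.28,90);q=proj(s,E,np.c_[c[0]+.077*np.cos(a),c[1]+.077*np.sin(a),np.full(90,.062)]);print('plate pred',q.min(0).round(),q.max(0).round())
```

```text
143 [258.9 152.7] [([11, 5, 9, 10, 72], [258.2, 146.2], [0.5411, 0.1724]), ([15, 8, 18, 25, 253], [267.7, 158.8], [0.5554, 0.1558])]
23 [371.6 173.7] [([12, 5, 8, 9, 58], [371.3, 166.9], [0.7021, 0.1535])]
-97 [294.2 252.7] [([13, 7, 8, 7, 49], [294.3, 247.0], [0.6055, 0.0233])]
light bbox 234 376 133 289
plate pred [255. 139.] [353. 233.]
```

Relative to the pegs as seen in this same picture (centre about (616,116), q about 0.93), the caddy is centred within the fit error and the jaws are tight. The lid and cups are in place too, so I'm handing in.

```bash
python3 -c "
from bench import env; print(env.close_job())"
```

```text
the job is handed in; nothing more can be done
None
```

The job is handed in, with no verdict returned: the lid lies batten up in the middle of the sheet, the caddy is clamped in the chuck (about 15 N at the peg), and both cups stand mouth down on the ware board; while finding the grip height, the shut fingertips pressed on the batten once with about 51 N, over the 40 N limit if fingertips count as the gripper's body.

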